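# Set the marked board up in the bench drill stand

## Robot

A 6-joint arm with a two-finger parallel gripper is mounted at the origin on a cart in front of the work surface, level with it; the furniture and walls round the work are solid. World frame = base frame: x ahead of the robot, y to its left, z up, the work surface at z = 0. Lengths are in m, angles in degrees, forces in N, time in s.
With the tool pointing down it reaches from about 0.4 to 0.825 m from the base axis. Payload 7 kg.
Tool frame: the origin (TCP) lies midway between the tips of the shut fingers; the grasp point (between the pads) lies 19 mm behind it (hold_point_z is the distance from the TCP to the grasp point, in m); z points along the fingers, y is the line along which they close (so a half turn about z gives the same grasp; the last joint's range is limited). The gripper opens to 88 mm and grips with 3 to 60 N. Pads are 19 mm wide; open, the fingers measure 130 mm over their backs; the gripper's body (78 mm by 193 mm) begins 47 mm behind the grasp point.
Start: joints at [-51.159, 20.546, 0.682, 0, -70.136, -16.507], TCP at [0.256, -0.624, 0.227] pointing down, gripper open.
Joint ranges: [-176.03, 176.03], [-82.01, 121.73], [-58.28, 71.71], [-173.87, 95.51], [-174.79, -0.11], [-173.66, 173.66]. Speed limits (degrees/s): [136.94, 136.94, 172.46, 180, 180, 180].

## Interface

Orientations are given as [roll, pitch, yaw] about the fixed x, y, z axes, in that order (R = Rz(yaw) Ry(pitch) Rx(roll)).
In Python, from plant import get_state, capture, close_job, hold_point_z gives the robot as it stands.
- The arm moves only by the shell command python3 -m inch 'ROWS' [FORCE]. ROWS is text: rows parted by semicolons, each of 5 numbers parted by spaces: the shift along the tool's x, y, z normalised to -1 to 1, where 1 is 0.15 m, then the turn about the tool's z normalised to -1 to 1, where 1 is 360 degrees, then the opening, from 0 (shut) to 1 (fully open). In form: tx ty tz spin grip; .... A call has exactly 8 rows; each row shifts and turns the commanded pose from where the row before left it, along the tool's axes as they then stand; what a row does not reach is not made up. A row lasts 1/8 s, in which the tool goes at most 62.5 mm and 10.7 degrees, less where a joint would pass 70% of its speed; a pose out of reach is approached as far as the arm can. A call with a number of a shift or a turn outside -1 to 1 is refused whole. A call with a gripper value outside its range is refused whole. The fingers move at their own pace and stop on an object; FORCE is the grip in N (left out, the last holds). Time passes only in rows, so rows that do not move let the fingers close, or fill a call up. It gives the time, the measured TCP pose, the force, the opening and the grip force at its end, in the units of the state.
- get_state(): the state, without advancing time (a new reading comes with each control period).
- capture(name): name is "scene" or "top" or "wrist"; returns a dict with "color" (420x560x3 uint8, blue, green, red), "mtx" (3x3 intrinsics, pixels), "dist_coeffs" ([k1, k2, p1, p2, k3] as OpenCV has them; the pictures are not rectified), "R" (3x3) and "t" (3): a world point X has camera coordinates R X + t. Camera axes: x right, y down, z forward; pixel columns grow to the right and rows downward; lengths in m; the calibration is good to about 2 mm. A picture is of the moment at which its call begins. There is no depth.
- close_job(): hands the job in; it is judged then, once.
The state is a dict: "time_s": time; "joints": joint angles; "qd": joint speeds; "joint_torque": joint torques, N m; "tcp_pos": TCP position; "eef_rot": TCP orientation; "contact_force": force on the tool from outside, world axes, zero at the start; "moment": the same for the moment, N m; "gripper_width": finger opening in m; "gripper_force": force on a finger pad.
Only numpy, scipy, OpenCV 4.12 (cv2) and the standard library are available. Lean on these libraries where they do the work, as an engineer would, in place of code of your own. Each camera call takes 0.05 s, during which the arm holds its last target. There are 200 camera calls.

## Task

Get the marked board ready for drilling: first take the short offcut that was left on the drill stand off it and lay it flat on the saw table, then lay the marked board flat on the stand with the edge nearest its pencil cross against the fence and slide it along until the cross is right under the drill point. Then swing the chuck guard fully down until its catch snaps, give its tab a gentle tug to check that it holds (press it shut again if it gives), and leave it shut with the cross still under the point. Do not knock the drill bit or disturb the glue bottle, the tape measure or the round tin.

Things in the scene. Friction and masses are not known exactly. Their poses are not given: they have to be found in the camera images.
- drill_stand: Bench drill stand bolted to the saw table; its place and yaw vary. Origin: on the spindle axis, on the base's underside (z = 0); +x points from its front (robot side) to the column at the back, +y to its left. Base plate x -60 to 130 mm, y -100 to 100 mm, top at z = 18 mm. Column radius 15 mm at x = 98 mm, from its foot of radius 30 mm up
- fence (a point): Middle of the top edge of the fence's front face, at stand x = 27, y = 0, z = 34 mm. The fence is an aluminium angle along the stand's y, from y = -75 to 75 mm, 16 mm high on the plate, with two low black knobs behind it
- head (a point): Middle of the underside of the stand's head, at stand x = 20, y = 0, z = 175 mm. Head: x -30 to 118 mm, y -32 to 32 mm, z 175 to 263 mm, motor on top up to z = 337 mm; a three-spoke feed wheel on its left side only, out to y = 70 mm. Right of y = -38 mm nothing stands higher than the fence
- drill_bit: Chuck (36 mm across, z 109 to 153 mm of the stand) with a 6 mm drill bit below it, point down, on the spindle axis of the stand; origin as the stand's. It turns idly about the spindle axis but cannot shift. It must not be knocked
- drill_tip (a point): The point of the drill bit, 56 mm above the saw table: 38 mm over the stand's plate, 16 mm over the top of a board lying there
- marked_board: Pale wooden board 66 x 240 x 22 mm (x, y, z), 0.12 to 0.24 kg, loose on the saw table right of the stand; on top a pencil cross near one end, a plain line across near the other. Origin: centre of the underside, y along its length. In place its y axis points along the stand's y, its +x edge lies against the fence and it sticks out to the right of the stand
- mark (a point): Crossing point of the 26 mm pencil cross, on the board's top face at board x = +6, y = +65, z = 22 mm: 27 mm from the +x edge (just as far as the drill point is from the fence) and 55 mm from the +y end
- short_offcut: Short dark wooden offcut 50 x 120 x 18 mm (x, y, z), 63 g, lying flat on the right part of the stand's plate in front of the fence; its left end may reach under the drill point (20 mm over its top), its right end sticks out over the plate's edge. Origin: centre of the underside, y along its length
- chuck_guard (a joint): Angle of the clear chuck guard, rad: 0 = hanging shut in front of the chuck; grows as its foot swings to the stand's -x and up; limit 1.9. The stiff hinge (1 N at the tab) keeps it where it is left. When shutting, a spring ball resists from 0.31 rad, needs about 9 N at the tab and snaps past 0.18. Caught, it has free play of 0 to 0.05 rad, then the ball holds a pull of up to 8 N at the tab
- guard_hinge (a point): Middle of the guard's hinge pin, at x = -36, y = 0, z = 186 mm of the stand; the pin lies along the stand's y. The guard is 76 mm wide in y and reaches 110 mm from the pin; its two clear cheeks point to the back when it hangs shut and down when it is raised
- guard_tab (a point): Black thumb tab standing out near the foot of the guard, 40 (x) x 10 (y) x 26 (z) mm, to be pinched across its 10 mm (y). This point is its middle. Guard shut, it lies 32 mm in front of and 94 mm below the hinge pin, axes along the stand's. It swings with the guard: raised a quarter turn it stands on top, 94 mm in front of and 32 mm above the pin
- guard_catch: Spring ball of the guard's catch, 12 mm, in a bracket below the head inside the guard's left cheek; it carries load only while the guard is pulled against it or pressed over it
- glue_bottle: Glue bottle, 61 mm across, 188 mm high, standing behind and right of the stand; origin at the centre of its foot. Leave alone
- tape_measure: Tape measure, 38 x 92 x 66 mm, standing in front and left of the stand; origin at the centre of its underside. Leave alone
- screw_tin: Round tin, 75 mm across, 58 mm high, in front of the stand; origin at the centre of its foot. Leave alone
There are look-alikes about, which are no part of the job. What is shaped like the short_offcut but yellow is not meant.

How it is judged:
By the outcome, as a careful person would: the job done as asked, in the order asked, and still so for the second after the job is handed in, with the robot touching nothing.
It also fails if it takes over 72 s, if anything falls off the work surface, if the arm or the gripper's body presses on something with over 40 N, if the wrist force passes 120 N, or if a joint passes its speed limit or range.

## Working session

There is one attempt and no reset: what is moved stays moved. The work goes in short steps, Python scripts to look and compute and a shell command to move; the robot and the scene stay as the last step left them, time stands still between calls to the robot, and variables do not carry over. Pictures are saved under pics/ and viewed, at most 10 in all, crops included, and the job is handed in when it is done.

```bash
ls; mkdir -p pics; python3 - <<'E'
from plant import *
import cv2,pickle
print(get_state(),hold_point_z)
d={}
for n in("scene","top","wrist"):
    c=capture(n);d[n]=c;cv2.imwrite(f"pics/{n}0.png",c["color"])
    print(n,c["mtx"],c["dist_coeffs"],-c["R"].T@c["t"])
pickle.dump(d,open("cap0.pkl","wb"))
E
```

```text
pics
{'time_s': 0.0, 'joints': array([-5.11579310e+01,  2.05904403e+01,  6.33691429e-01, -1.90619235e-02,
       -7.01340793e+01, -1.65077730e+01]), 'qd': array([-0.03790792, -0.06173593,  0.00329078, -0.00211461, -0.10255035,
       -0.029184  ]), 'joint_torque': array([-1.58138726e-03, -5.82721639e+01,  2.93051165e+01,  6.99701965e+00,
        6.65083411e-03, -1.55496036e-04]), 'tcp_pos': array([ 0.2563068 , -0.62392922,  0.2256366 ]), 'eef_rot': array([ 1.79907824e+02, -8.62993363e-03, -1.57672189e+02]), 'contact_force': array([-0.13298232,  0.34929437, -0.11239866]), 'moment': array([-0.02568342, -0.00095763, -0.02382669]), 'gripper_force': 0.0, 'gripper_width': 0.087906161538038} 0.0188
scene [[496.35398676   0.         278.4250437 ]
 [  0.         496.35398676 212.08726117]
 [  0.           0.           1.        ]] [0.02084556 0.         0.         0.         0.        ] [0.96598449 0.73443619 1.00149895]
top [[491.98800988   0.         289.24079827]
 [  0.         491.98800988 204.33714086]
 [  0.           0.           1.        ]] [-0.11589681  0.          0.          0.          0.        ] [-0.32623263  0.14903105  1.26647377]
wrist [[368.37123825   0.         276.53640117]
 [  0.         368.37123825 217.94779871]
 [  0.           0.           1.        ]] [-0.09364511  0.          0.          0.          0.        ] [ 0.18515584 -0.65477669  0.38386196]
```

View pics/scene0.png

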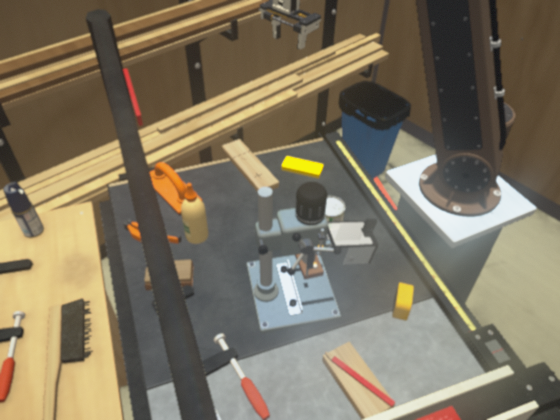

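View pics/top0.png

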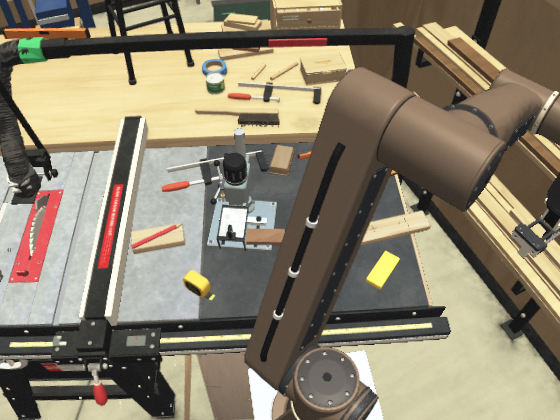

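Scene: stand at (290,290), guard raised at (350,240). The marked-board candidate is at (250,163), with a look-alike carrying a red pencil at (355,375). The offcut is at (312,262), with look-alikes in yellow (303,166) and a brown block (168,275). In the top view the arm hides part of the board (395,228) and of the offcut (265,236). Next I'll look at close crops.

```bash
python3 - <<'E'
import pickle,cv2,numpy as np
d=pickle.load(open("cap0.pkl","rb"))
s=d["scene"]["color"][130:340,215:425]; t=d["top"]["color"][120:290,190:440]
w=d["wrist"]["color"]
a=cv2.resize(s,(420,420),interpolation=cv2.INTER_CUBIC)
a=cv2.resize(d["scene"]["color"][130:345,215:415],(400,430),interpolation=cv2.INTER_CUBIC)
b=cv2.resize(t,(400,272),interpolation=cv2.INTER_CUBIC)
c=cv2.resize(w,(400,300))
im=np.zeros((600,800,3),np.uint8); im[:430,:400]=a; im[:272,400:]=b; im[300:600,400:]=c
cv2.imwrite("pics/mos1.png",im)
E
```

```text
(no output)
```

View pics/mos1.png

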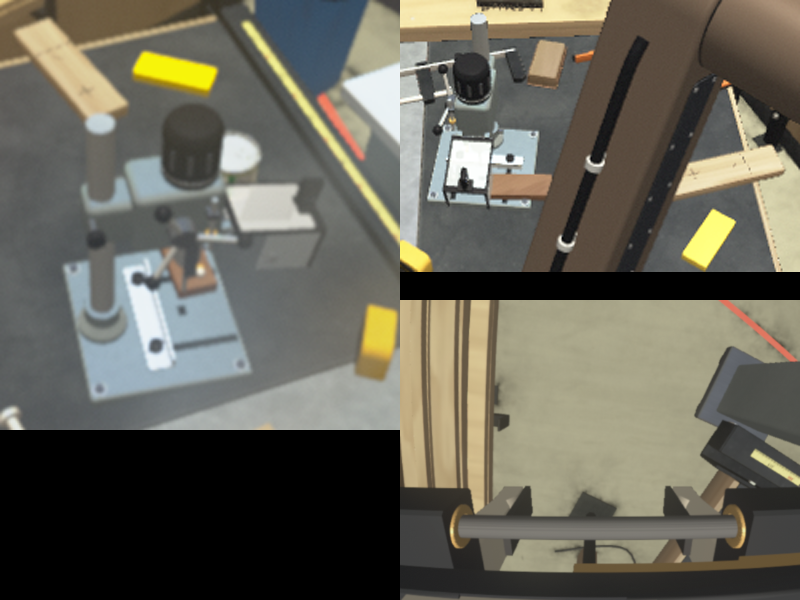

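```bash
cat > h.py <<'E'
import numpy as np,cv2,pickle
from plant import *
def ray(c,px,z):
    n=cv2.undistortPoints(np.array(px,float).reshape(-1,1,2),c["mtx"],np.array(c["dist_coeffs"])).reshape(-1,2)
    d=np.c_[n,np.ones(len(n))]@c["R"]; o=-c["R"].T@c["t"]
    return o+d*((z-o[2])/d[:,2])[:,None]
def proj(c,X):
    return cv2.projectPoints(np.array(X,float).reshape(-1,1,3),cv2.Rodrigues(c["R"])[0],c["t"],c["mtx"],np.array(c["dist_coeffs"]))[0].reshape(-1,2)
def snap(n,f=None):
    c=capture(n)
    if f: cv2.imwrite(f"pics/{f}.png",c["color"]); pickle.dump(c,open(f"pics/{f}.pkl","wb"))
    return c
def load(f): return pickle.load(open(f"pics/{f}.pkl","rb"))
def tool(dx,dy,dz):
    "world shift -> tool-axis shift in row units"
    from scipy.spatial.transform import Rotation as R
    return R.from_euler("xyz",get_state()["eef_rot"],degrees=True).inv().apply([dx,dy,dz])/.15
E
python3 - <<'E'
from h import *
np.set_printoptions(precision=4,suppress=True)
d=pickle.load(open("cap0.pkl","rb"));S=d["scene"];T=d["top"]
p=ray(S,[(247.5,262.5),(261,329),(340,315)],.018);print("plate scene",p)
m=lambda x,y:(190+x*250/400,120+y*170/272)
q=ray(T,[m(448,128),m(538,130),m(428,200),m(536,207)],.018);print("plate top",q)
for a,b in((p[0],p[1]),(p[2],p[1]),(q[1],q[0]),(q[3],q[2]),(q[2],q[0]),(q[3],q[1])):
    v=b-a;print(np.linalg.norm(v),np.degrees(np.arctan2(v[1],v[0])))
# board corners scene (mosaic/2)
s=lambda x,y:(215+x/2,130+y/2)
b=ray(S,[s(15,25),s(38,18),s(127,100),s(103,118)],.022);print("board",b,np.linalg.norm(b[3]-b[0]),np.linalg.norm(b[3]-b[2]))
print("board top",ray(T,[m(778,148),m(784,174)],.022), "cross",ray(S,[s(88,92)],.022),"line",ray(S,[s(45,47)],.022))
E
```

```text
plate scene [[0.6836 0.0024 0.018 ]
 [0.732  0.1898 0.018 ]
 [0.5526 0.2351 0.018 ]]
plate top [[ 0.5832 -0.6483  0.018 ]
 [ 0.5462 -0.8447  0.018 ]
 [ 0.4175 -0.535   0.018 ]
 [ 0.3636 -0.7468  0.018 ]]
0.19348254081665314 75.52689241828645
0.18497504988800986 -14.181425388933802
0.1998404919054404 79.31587111142444
0.21852975111800896 75.74374643806603
0.20080562656350134 -34.37009015430905
0.20712947420328343 -28.21852989878715
board [[ 0.5626 -0.4748  0.022 ]
 [ 0.5226 -0.4761  0.022 ]
 [ 0.4794 -0.2385  0.022 ]
 [ 0.5277 -0.2185  0.022 ]] 0.25865713973956667 0.05229785875586215
board top [[ 0.4014 -1.4005  0.022 ]
 [ 0.3345 -1.366   0.022 ]] cross [[ 0.5239 -0.2791  0.022 ]] line [[ 0.5408 -0.4034  0.022 ]]
```

```bash
python3 - <<'E'
from h import *
np.set_printoptions(precision=4,suppress=True)
d=pickle.load(open("cap0.pkl","rb"));S=d["scene"];T=d["top"]
p=ray(S,[(247.5,262.5),(261,329),(340,315)],.018)
m=lambda x,y:(190+(x-400)*250/400,120+y*170/272)
q=ray(T,[m(448,128),m(538,130),m(428,200),m(536,207)],.018);print("plate top BL BR FL FR",q)
for a,b in((q[1],q[0]),(q[3],q[2]),(q[2],q[0]),(q[3],q[1])):
    v=b-a;print(np.linalg.norm(v),np.degrees(np.arctan2(v[1],v[0])))
print("board top",ray(T,[m(778,148),m(784,174)],.022))
# stand pose fit
loc=np.array([[130,-100],[130,100],[-60,100],[130,100],[130,-100],[-60,100],[-60,-100]])/1e3
W=np.r_[p,q[[0,1,2,3]]][:,:2]
A=loc-loc.mean(0);B=W-W.mean(0);th=np.arctan2((A[:,0]*B[:,1]-A[:,1]*B[:,0]).sum(),(A*B).sum())
R=np.array([[np.cos(th),-np.sin(th)],[np.sin(th),np.cos(th)]]);o=W.mean(0)-R@loc.mean(0)
print("stand",o,np.degrees(th),"res mm",1e3*(W-loc@R.T-o))
print("offcut pts top z.036",ray(T,[m(490,178),m(492,199),m(550,174),m(548,198)],.036))
w=lambda x,y,z:np.r_[R@[x,y]+o,z]
print("proj tip,fence mid",proj(S,[w(0,0,.056),w(.027,0,.034),w(-.13,0,.218)]),proj(T,[w(.027,0,.034),w(-.13,0,.218)]))
E
```

```text
plate top BL BR FL FR [[ 0.7161  0.1765  0.018 ]
 [ 0.6814 -0.0049  0.018 ]
 [ 0.5444  0.2297  0.018 ]
 [ 0.4957  0.0284  0.018 ]]
0.18470151303535187 79.1718252673405
0.20716050014218004 76.38773071060517
0.17975040044416174 -17.212199439182278
0.18871121298470317 -10.151796661088186
board top [[ 0.5538 -0.4785  0.022 ]
 [ 0.4893 -0.4679  0.022 ]]
stand [0.5789 0.1197] -13.303323717440769 res mm [[  1.2654   9.9773]
 [  3.6004   2.6866]
 [  9.164    4.284 ]
 [-12.2551 -10.5999]
 [ -0.9327   2.6203]
 [  0.946   -1.1299]
 [ -1.788   -7.8383]]
offcut pts top z.036 [[ 0.564   0.107   0.036 ]
 [ 0.515   0.1091  0.036 ]
 [ 0.5549 -0.0084  0.036 ]
 [ 0.5003  0.0046  0.036 ]]
proj tip,fence mid [[307.0634 272.5936]
 [295.728  280.0951]
 [368.3551 217.2956]] [[242.6613 221.3421]
 [231.6484 226.9453]]
```

```bash
cat >> h.py <<'E'
def plan(x,y,z,yaw,n=8):
    "print n straight-line rows (tool units) from here to a world TCP pose, tool down"
    s=get_state();p=s["tcp_pos"];y0=s["eef_rot"][2];dy=(yaw-y0+180)%360-180
    d=(np.array([x,y,z])-p)/n
    print("from",p.round(4),y0.round(2),"joint6",s["joints"][5].round(1),"per row mm",np.linalg.norm(d)*1e3,"deg",dy/n)
    for i in range(n):
        a=np.radians(y0+dy*i/n);c,q=np.cos(a),np.sin(a)
        print(f"{(c*d[0]+q*d[1])/.15:.3f} {(q*d[0]-c*d[1])/.15:.3f} {-d[2]/.15:.3f} {-dy/n/360:.4f}",end="; ")
    print()
E
python3 -c "
from h import *
plan(.52,-.35,.25,-88)"
```

```text
from [ 0.2563 -0.624   0.2258] -157.67 joint6 -16.5 per row mm 47.6314534943307 deg 8.709193304117903
-0.290 0.128 -0.020 -0.0242; -0.306 0.082 -0.020 -0.0242; -0.315 0.035 -0.020 -0.0242; -0.317 -0.013 -0.020 -0.0242; -0.311 -0.061 -0.020 -0.0242; -0.298 -0.107 -0.020 -0.0242; -0.279 -0.151 -0.020 -0.0242; -0.252 -0.192 -0.020 -0.0242;
```

```bash
python3 -m inch '-0.290 0.128 -0.02 -0.0242 1; -0.306 0.082 -0.02 -0.0242 1; -0.315 0.035 -0.02 -0.0242 1; -0.317 -0.013 -0.02 -0.0242 1; -0.311 -0.061 -0.02 -0.0242 1; -0.298 -0.107 -0.02 -0.0242 1; -0.279 -0.151 -0.02 -0.0242 1; -0.252 -0.192 -0.02 -0.0242 1'
python3 - <<'E'
from h import *
w=snap("wrist","w1");t=snap("top","t1");s=snap("scene","s1")
im=np.zeros((600,800,3),np.uint8)
im[:420,:560]=w["color"]; im[420:,:300]=cv2.resize(t["color"][190:280,190:340],(300,180),interpolation=cv2.INTER_CUBIC)
im[420:,310:800]=cv2.resize(s["color"][190:340,235:425],(490,387))[:180]
im[:200,560:]=0
im[0:400,562:800]=cv2.resize(s["color"][200:330,240:320],(238,387))[:400] if 0 else 0
cv2.imwrite("pics/mos2.png",im)
print(get_state()["tcp_pos"],get_state()["eef_rot"])
E
```

```text
time_s: 1.15
tcp_pos: [0.521, -0.3489, 0.2505]
eef_rot: [180.0, 0.0, -87.7]
contact_force: [0.7, -0.5, 0.3]
gripper_width: 0.0877
gripper_force: 0.0
[ 0.52157848 -0.34851618  0.2502565 ] [ 1.79984316e+02  1.61089103e-02 -8.77645213e+01]
```

View pics/mos2.png

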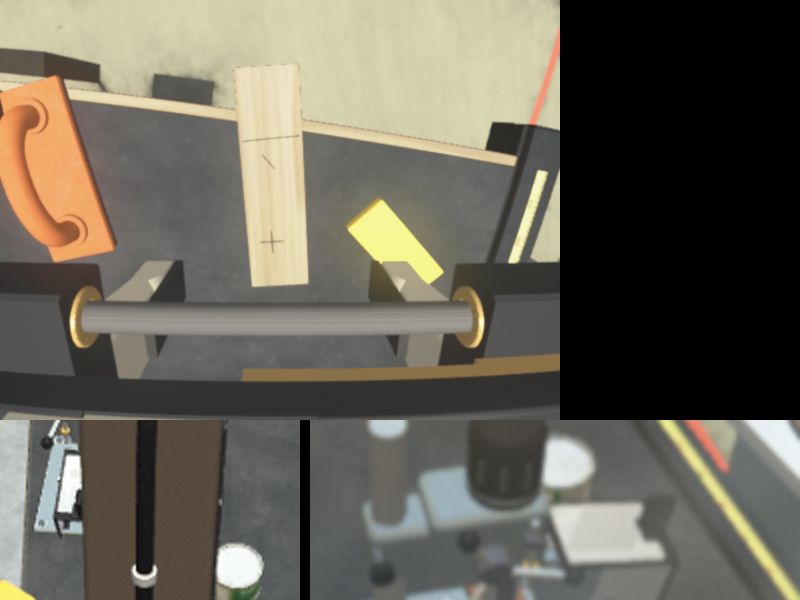

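The wrist view shows the marked board with corners (234,68), (299,64), (308,283), (253,286), the cross at (272,241) and the line near (270,137). It lies partly over the table edge. The yellow piece at (395,240) is the decoy, and the clamp at (60,170) is orange. The tin's lid shows in the top view.

```bash
python3 - <<'E'
from h import *
np.set_printoptions(precision=4,suppress=True)
w=load("w1");b=ray(w,[(234,68),(299,64),(308,283),(253,286),(272,241)],.022)
print("board",b);L=lambda i,j:np.linalg.norm(b[i]-b[j])
print("sizes",L(0,1),L(2,3),L(0,3),L(1,2))
f=(b[2]+b[3])/2-(b[0]+b[1])/2;print("y-axis ang",np.degrees(np.arctan2(f[1],f[0])),"centre",b[:4].mean(0))
d=pickle.load(open("cap0.pkl","rb"));S=d["scene"]
print("bottle foot",ray(S,[(195,241)],0),"tin rim centre",ray(S,[(334,207)],.058),"tape",ray(S,[(403,290)],.066),"clampish",ray(w,[(110,250),(60,80)],.03))
plan(.5537,.0127,.22,-103.3)
E
```

```text
board [[ 0.5678 -0.4658  0.022 ]
 [ 0.5035 -0.4721  0.022 ]
 [ 0.4796 -0.2353  0.022 ]
 [ 0.5433 -0.2289  0.022 ]
 [ 0.5233 -0.2855  0.022 ]]
sizes 0.06452792105559933 0.06397457218504628 0.23818896666775374 0.23798748010504972
y-axis ang 95.83127836570675 centre [ 0.5236 -0.3505  0.022 ]
bottle foot [[ 0.7753 -0.1377  0.    ]] tin rim centre [[ 0.4098 -0.0418  0.058 ]] tape [[0.4083 0.2644 0.066 ]] clampish [[ 0.705  -0.2697  0.03  ]
 [ 0.744  -0.4513  0.03  ]]
from [ 0.5216 -0.3485  0.2503] -87.76 joint6 18.2 per row mm 45.48770049684161 deg -1.9419348383404653
-0.300 -0.038 0.025 0.0054; -0.301 -0.028 0.025 0.0054; -0.302 -0.018 0.025 0.0054; -0.302 -0.008 0.025 0.0054; -0.302 0.002 0.025 0.0054; -0.302 0.013 0.025 0.0054; -0.301 0.023 0.025 0.0054; -0.300 0.033 0.025 0.0054;
```

```bash
python3 -m inch '-0.300 -0.038 0.025 0.0054 1; -0.301 -0.028 0.025 0.0054 1; -0.302 -0.018 0.025 0.0054 1; -0.302 -0.008 0.025 0.0054 1; -0.302 0.002 0.025 0.0054 1; -0.302 0.013 0.025 0.0054 1; -0.301 0.023 0.025 0.0054 1; -0.300 0.033 0.025 0.0054 1'
python3 - <<'E'
from h import *
w=snap("wrist","w2");t=snap("top","t2");s=snap("scene","s2")
im=np.zeros((600,800,3),np.uint8)
im[:420,:560]=w["color"]
im[420:,:300]=cv2.resize(t["color"][190:280,190:340],(300,180),interpolation=cv2.INTER_CUBIC)
im[:240,562:800]=cv2.resize(t["color"][195:275,200:280],(238,240),interpolation=cv2.INTER_CUBIC)
im[240:600,562:800]=cv2.resize(s["color"][240:340,245:311],(238,360),interpolation=cv2.INTER_CUBIC)
im[420:600,310:560]=cv2.resize(s["color"][215:287,290:390],(250,180),interpolation=cv2.INTER_CUBIC)
cv2.imwrite("pics/mos3.png",im)
E
```

```text
time_s: 2.3
tcp_pos: [0.5532, 0.0114, 0.2204]
eef_rot: [180.0, -0.0, -103.7]
contact_force: [0.8, 0.2, -0.2]
gripper_width: 0.0877
gripper_force: 0.0
```

View pics/mos3.png

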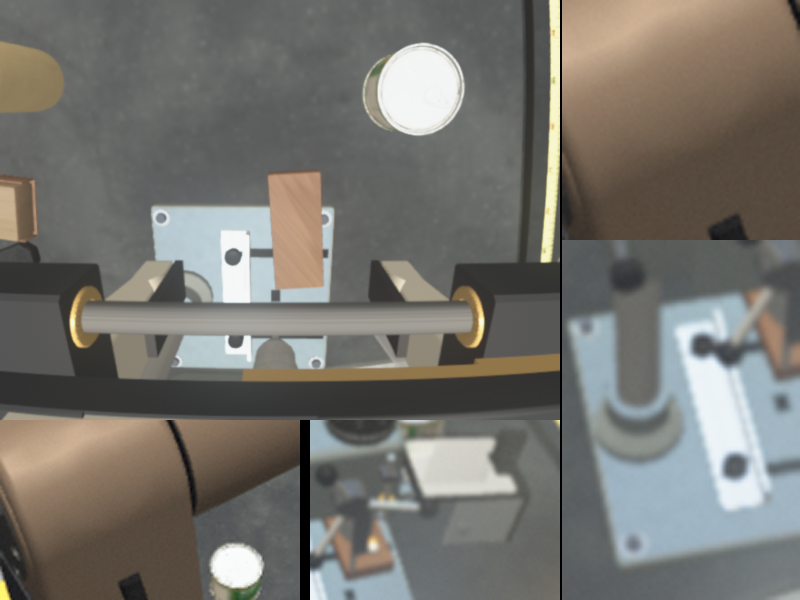

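The wrist view shows the offcut with corners (269,173), (321,172), (323,286), (276,289). The plate's right corners are (152,206) and (333,207), and the fence front edge runs (250,232)-(250,354). The tin is at (423,90). The stand is nicely aligned with the image.

```bash
python3 - <<'E'
from h import *
np.set_printoptions(precision=4,suppress=True)
w=load("w2")
hsv=cv2.cvtColor(w["color"],cv2.COLOR_BGR2HSV)
print("samples plate,offcut,fence",hsv[220,200],hsv[220,300],hsv[250,225])
# plate mask: right corners
m=cv2.inRange(hsv,(90,20,140),(115,90,255)); m[:200]=0;m[262:]=0
ys,xs=np.nonzero(m);e=[]
for r in range(212,258,3):
    x=xs[ys==r]; e.append((x.min()-.5,x.max()+.5,r))
e=np.array(e);fl=np.polyfit(e[:,2],e[:,0],1);fr=np.polyfit(e[:,2],e[:,1],1)
top=[];
for c in list(range(165,260,6))+[326,329]:
    y=ys[xs==c]; 
    if len(y): top.append((c,y.min()-.5))
top=np.array(top);ft=np.polyfit(top[:,0],top[:,1],1)
def inter(fx,fy): # x=fx(y), y=fy(x)
    y=(fy[0]*fx[1]+fy[1])/(1-fy[0]*fx[0]);return np.polyval(fx,y),y
BR=inter(fl,ft);FR=inter(fr,ft);print("px",BR,FR)
P=ray(w,[BR,FR],.018);F=ray(w,[(250,232),(250,352)],.034)
x=P[0]-P[1];th=np.arctan2(x[1],x[0]);print("len",np.linalg.norm(x),"yaw",np.degrees(th),"fence ang",np.degrees(np.arctan2(*(F[1]-F[0])[[1,0]]))-90,"fence len",np.linalg.norm(F[1]-F[0]))
R=np.array([[np.cos(th),-np.sin(th)],[np.sin(th),np.cos(th)]])
print("origin from BR,FR,fence",P[0,:2]-R@[.13,-.1],P[1,:2]-R@[-.06,-.1],F[0,:2]-R@[.027,-.075])
m=cv2.inRange(hsv,(3,60,60),(18,220,230));m[:160]=0;m[300:]=0;m[:,:255]=0;m[:,335:]=0
c=max(cv2.findContours(m,0,2)[0],key=cv2.contourArea);q=cv2.boxPoints(cv2.minAreaRect(c));Q=ray(w,q,.036);print("offcut px",q,"\n",Q,Q.mean(0),[np.linalg.norm(Q[i]-Q[i-1]) for i in range(4)])
o=P.mean(0)[:2]-R@[.035,-.1];print("o",o,"offcut in stand",(Q[:,:2]-o)@R)
print("board in stand yaw diff")
print("tin",ray(w,[(423,90)],.058))
E
```

```text
samples plate,offcut,fence [ 98  30 212] [ 13  87 194] [ 98   4 245]
px (np.float64(154.25953352388512), np.float64(209.91491413929612)) (np.float64(297.8227094606906), np.float64(210.0924708646594))
len 0.14695946589095224 yaw -13.79436607308007 fence ang -15.012668765112423 fence len 0.14079253908691192
origin from BR,FR,fence [0.5775 0.1293] [0.6193 0.1191] [0.5796 0.1217]
offcut px [[267.3387 171.4664]
 [319.8546 169.3658]
 [324.532  286.2987]
 [272.016  288.3994]] 
 [[ 0.5565 -0.0121  0.036 ]
 [ 0.5082 -0.0025  0.036 ]
 [ 0.5282  0.1172  0.036 ]
 [ 0.5814  0.1066  0.036 ]] [0.5436 0.0523 0.036 ] [np.float64(0.12130835365474779), np.float64(0.04920671524891499), np.float64(0.12132985088360006), np.float64(0.054235232754575445)]
o [0.5984 0.1242] offcut in stand [[-0.0082 -0.1424]
 [-0.0573 -0.1445]
 [-0.0665 -0.0235]
 [-0.0124 -0.0211]]
board in stand yaw diff
tin [[ 0.4106 -0.0525  0.058 ]]
```

```bash
python3 - <<'E'
from h import *
np.set_printoptions(precision=4,suppress=True)
w=load("w2")
P=ray(w,[(152,206),(333.5,207)],.018);F=ray(w,[(250,232)],.034)
x=P[0]-P[1];th=np.arctan2(x[1],x[0]);print("len",np.linalg.norm(x),"yaw",np.degrees(th))
R=np.array([[np.cos(th),-np.sin(th)],[np.sin(th),np.cos(th)]])
print("origin from BR,FR,fence",P[0,:2]-R@[.13,-.1],P[1,:2]-R@[-.06,-.1],F[0,:2]-R@[.027,-.075])
Q=ray(w,[(269,173),(321,172),(323,286),(276,289)],.036)
o=P.mean(0)[:2]-R@[.035,-.1];print("o",o,"offcut in stand",(Q[:,:2]-o)@R,Q.mean(0))
v=(Q[2]+Q[3]-Q[0]-Q[1]);print("offcut yaw",np.degrees(np.arctan2(v[1],v[0]))-90,[np.linalg.norm(Q[i]-Q[i-1]) for i in range(4)])
g=Q[:2].mean(0)*.78+Q[2:].mean(0)*.22;print("grasp",g)
plan(g[0],g[1],.024,-104.5,7)
E
```

```text
len 0.18511463082474405 yaw -14.045960667931478
origin from BR,FR,fence [0.579  0.1253] [0.5837 0.1241] [0.5799 0.1218]
o [0.5814 0.1247] offcut in stand [[ 0.0075 -0.1373]
 [-0.0412 -0.1386]
 [-0.0482 -0.0205]
 [ 0.0003 -0.0169]] [0.5426 0.0537 0.036 ]
offcut yaw -10.634376978702889 [np.float64(0.12065921013320095), np.float64(0.048780158765118015), np.float64(0.11832624362990947), np.float64(0.048589714358411286)]
grasp [0.5364 0.0208 0.036 ]
from [0.5532 0.0118 0.2201] -103.46 joint6 -35.0 per row mm 28.148491398407867 deg -0.14877056482450662
-0.005 0.018 0.187 0.0004; -0.005 0.018 0.187 0.0004; -0.004 0.018 0.187 0.0004; -0.004 0.018 0.187 0.0004; -0.004 0.018 0.187 0.0004; -0.004 0.018 0.187 0.0004; -0.004 0.018 0.187 0.0004;
```

```bash
python3 - <<'E'
from h import *
plan(.535,.015,.016,-100.6,7)
E
```

```text
from [0.5532 0.0118 0.2201] -103.46 joint6 -35.0 per row mm 29.278475467346226 deg 0.40837229231834726
0.001 0.018 0.194 -0.0011; 0.001 0.018 0.194 -0.0011; 0.001 0.018 0.194 -0.0011; 0.001 0.018 0.194 -0.0011; 0.001 0.018 0.194 -0.0011; 0.000 0.018 0.194 -0.0011; 0.000 0.018 0.194 -0.0011;
```

```bash
python3 -m inch '0.001 0.042 0.194 -0.0026 1; 0.001 0.042 0.194 -0.0026 1; 0.001 0.042 0.194 -0.0026 1; 0 0 0.194 0 1; 0 0 0.194 0 1; 0 0 0.194 0 1; 0 0 0.194 0 1; 0 0 0 0 1' 25
python3 -m inch '0 0 0 0 0.5; 0 0 0 0 0.2; 0 0 0 0 0.2; 0 0 0 0 0.2; 0 0 0 0 0.2; 0 0 0 0 0.2; 0 0 0 0 0.2; 0 0 -0.01 0 0.2' 25
python3 -c "
from h import *
plan(.65,-.13,.10,-100.6)"
```

```text
time_s: 3.45
tcp_pos: [0.5332, 0.0126, 0.0151]
eef_rot: [179.8, -0.1, -100.8]
contact_force: [0.6, 0.1, 0.0]
gripper_width: 0.0878
gripper_force: 0.0
time_s: 4.45
tcp_pos: [0.5348, 0.0145, 0.0182]
eef_rot: [180.0, -0.0, -100.7]
contact_force: [0.5, -0.7, -0.0]
gripper_width: 0.0497
gripper_force: 25.0
from [0.5348 0.0145 0.0182] -100.72 joint6 -33.3 per row mm 25.258132248173496 deg 0.015253306242090758
0.100 -0.117 -0.068 -0.0000; 0.100 -0.117 -0.068 -0.0000; 0.100 -0.117 -0.068 -0.0000; 0.101 -0.117 -0.068 -0.0000; 0.101 -0.117 -0.068 -0.0000; 0.101 -0.117 -0.068 -0.0000; 0.101 -0.117 -0.068 -0.0000; 0.101 -0.117 -0.068 -0.0000;
```

```bash
python3 -m inch '0 0 -0.05 0 0.2; 0.23 0 -0.05 0 0.2; 0.23 0 -0.1 0 0.2; 0.217 -0.251 0 0 0.2; 0.217 -0.251 0 0 0.2; 0.217 -0.251 0 0 0.2; 0 0 0 0 0.2; 0 0 0.14 0 0.2' 25
python3 -c "
from h import *
plan(.615,-.17,.0025,-100.6,4)"
```

```text
time_s: 5.45
tcp_pos: [0.6159, -0.1708, 0.0284]
eef_rot: [-179.9, 0.0, -100.8]
contact_force: [-1.0, 0.5, -0.6]
gripper_width: 0.0499
gripper_force: 25.0
from [ 0.6159 -0.1708  0.0284] -100.77 joint6 -12.8 per row mm 6.482978058728993 deg 0.043654818821138974
-0.001 0.002 0.043 -0.0001; -0.001 0.002 0.043 -0.0001; -0.001 0.002 0.043 -0.0001; -0.001 0.002 0.043 -0.0001;
```

```bash
python3 -m inch '0 0 0.05 0 0.2; 0 0 0.05 0 0.2; 0 0 0.043 0 0.2; 0 0 0.025 0 0.2; 0 0 0 0 0.2; 0 0 0 0 0.65; 0 0 0 0 1; 0 0 0 0 1' 25
python3 -m inch '0 0 -0.2 0 1; 0 0 -0.3 0 1; 0 0 -0.3 0 1; 0 0 -0.2 0 1; 0 0 0 0 1; 0 0 0 0 1; 0 0 0 0 1; 0 0 0 0 1' 25
python3 - <<'E'
from h import *
np.set_printoptions(precision=4,suppress=True)
w=snap("wrist","w3")
b=ray(load("w1"),[(234,68),(299,64),(308,283),(253,286)],.022).mean(0)
print(b)
plan(.5236-.005,-.3505-.05,.10,-84.2)
E
```

```text
time_s: 6.45
tcp_pos: [0.6151, -0.1703, 0.0024]
eef_rot: [-180.0, 0.0, -100.7]
contact_force: [0.4, 0.3, 0.5]
gripper_width: 0.0714
gripper_force: 0.0
time_s: 7.45
tcp_pos: [0.6145, -0.1703, 0.1511]
eef_rot: [179.9, -0.0, -100.7]
contact_force: [-0.3, -0.3, -0.6]
gripper_width: 0.0877
gripper_force: 0.0
[ 0.5236 -0.3505  0.022 ]
from [ 0.6146 -0.1703  0.1513] -100.71 joint6 -12.7 per row mm 31.83364319497651 deg 2.064317293473387
0.203 0.043 0.043 -0.0057; 0.202 0.050 0.043 -0.0057; 0.200 0.057 0.043 -0.0057; 0.198 0.065 0.043 -0.0057; 0.195 0.072 0.043 -0.0057; 0.192 0.079 0.043 -0.0057; 0.189 0.086 0.043 -0.0057; 0.186 0.092 0.043 -0.0057;
```

View pics/w3.png

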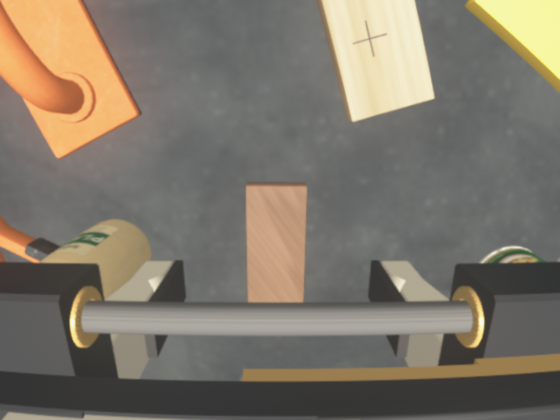

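```bash
python3 - <<'E'
from h import *
np.set_printoptions(precision=4,suppress=True)
w=load("w3")
a=ray(w,[(370,38),(352,122),(434,98)],.022);print("w3 cross, corners",a)
b=ray(load("w1"),[(272,241),(253,286),(308,283),(234,68),(299,64)],.022);print(b)
u=(b[1]+b[2]-b[3]-b[4])[:2];u/=np.linalg.norm(u)
c=b[1:].mean(0)[:2]; g=c-u*.042; print("u",u,"g",g)
print("w3 mid-end vs w1",a[1:].mean(0)-b[1:3].mean(0))
plan(g[0],g[1],.09,-84.2)
E
```

```text
w3 cross, corners [[ 0.5232 -0.2854  0.022 ]
 [ 0.545  -0.2277  0.022 ]
 [ 0.4801 -0.2348  0.022 ]]
[[ 0.5233 -0.2855  0.022 ]
 [ 0.5433 -0.2289  0.022 ]
 [ 0.4796 -0.2353  0.022 ]
 [ 0.5678 -0.4658  0.022 ]
 [ 0.5035 -0.4721  0.022 ]]
u [-0.1016  0.9948] g [ 0.5278 -0.3923]
w3 mid-end vs w1 [0.001  0.0008 0.    ]
from [ 0.6146 -0.1703  0.1513] -100.71 joint6 -12.7 per row mm 30.770618257576505 deg 2.064317293473387
0.195 0.037 0.051 -0.0057; 0.194 0.044 0.051 -0.0057; 0.192 0.051 0.051 -0.0057; 0.190 0.058 0.051 -0.0057; 0.188 0.064 0.051 -0.0057; 0.186 0.071 0.051 -0.0057; 0.183 0.078 0.051 -0.0057; 0.180 0.084 0.051 -0.0057;
```

```bash
python3 -m inch '0.195 0.037 0.051 -0.0057 1; 0.194 0.044 0.051 -0.0057 1; 0.192 0.051 0.051 -0.0057 1; 0.190 0.058 0.051 -0.0057 1; 0.188 0.064 0.051 -0.0057 1; 0.186 0.071 0.051 -0.0057 1; 0.183 0.078 0.051 -0.0057 1; 0.180 0.084 0.051 -0.0057 1'
python3 -c "
from h import *
plan(.5278,-.3923,.006,-84.2,4)"
```

```text
time_s: 8.5
tcp_pos: [0.5273, -0.3932, 0.0903]
eef_rot: [180.0, 0.0, -84.2]
contact_force: [0.9, -0.5, 0.3]
gripper_width: 0.0876
gripper_force: 0.0
from [ 0.5273 -0.3932  0.0903] -84.23 joint6 25.5 per row mm 21.06792629159437 deg 0.006697758727668202
-0.001 -0.001 0.140 -0.0000; -0.001 -0.001 0.140 -0.0000; -0.001 -0.001 0.140 -0.0000; -0.001 -0.001 0.140 -0.0000;
```

```bash
python3 -m inch '0 0 0.14 0 1; 0 0 0.14 0 1; 0 0 0.14 0 1; 0 0 0.14 0 1; 0 0 0 0 1; 0 0 0 0 0.5; 0 0 0 0 0.4; 0 0 0 0 0.4' 40
python3 -m inch '0 0 0 0 0.4; 0 0 0 0 0.4; 0 0 -0.1 0 0.4; 0 0 -0.2 0 0.4; 0 0 -0.2 0 0.4; 0 0 0 0 0.4; 0 0 0 0 0.4; 0 0 0 0 0.4' 40
```

```text
time_s: 9.5
tcp_pos: [0.5284, -0.3925, 0.0079]
eef_rot: [-179.9, -0.0, -84.3]
contact_force: [0.4, 0.3, 2.0]
gripper_width: 0.0655
gripper_force: 40.0
time_s: 10.5
tcp_pos: [0.527, -0.3919, 0.0809]
eef_rot: [179.9, 0.1, -84.3]
contact_force: [-0.1, 0.1, -1.2]
gripper_width: 0.0656
gripper_force: 40.0
```

```bash
cat >> h.py <<'E'
O=np.array([.580,.123]);YAW=-14.0
def W(x,y):
    a=np.radians(YAW);return O+np.array([[np.cos(a),-np.sin(a)],[np.sin(a),np.cos(a)]])@[x,y]
E
python3 -c "
from h import *
p=W(-.013,-.217);plan(p[0],p[1],.095,-104)"
```

```text
from [ 0.527  -0.3919  0.0809] -84.31 joint6 25.4 per row mm 38.51240808905681 deg -2.461453551505592
-0.256 -0.015 -0.012 0.0068; -0.256 -0.004 -0.012 0.0068; -0.256 0.007 -0.012 0.0068; -0.256 0.018 -0.012 0.0068; -0.255 0.029 -0.012 0.0068; -0.253 0.040 -0.012 0.0068; -0.251 0.050 -0.012 0.0068; -0.249 0.061 -0.012 0.0068;
```

```bash
python3 -m inch '-0.256 -0.015 -0.012 0.0068 0.4; -0.256 -0.004 -0.012 0.0068 0.4; -0.256 0.007 -0.012 0.0068 0.4; -0.256 0.018 -0.012 0.0068 0.4; -0.255 0.029 -0.012 0.0068 0.4; -0.253 0.040 -0.012 0.0068 0.4; -0.251 0.050 -0.012 0.0068 0.4; -0.249 0.061 -0.012 0.0068 0.4' 40
python3 - <<'E'
from h import *
w=snap("wrist","w4");t=snap("top","t4");s=snap("scene","s4")
im=np.zeros((600,800,3),np.uint8)
im[:,:500]=cv2.resize(s["color"][215:335,250:350],(500,600),interpolation=cv2.INTER_CUBIC)
im[:300,500:]=cv2.resize(t["color"][190:290,190:290],(300,300),interpolation=cv2.INTER_CUBIC)
im[300:525,500:]=cv2.resize(w["color"],(300,225))
cv2.imwrite("pics/mos4.png",im)
p=W(-.013,-.217);plan(p[0],p[1],.034,-104,4)
E
```

```text
time_s: 11.5
tcp_pos: [0.5145, -0.0839, 0.0957]
eef_rot: [179.9, -0.0, -104.0]
contact_force: [-0.1, -0.2, -1.9]
gripper_width: 0.0656
gripper_force: 40.0
from [ 0.5148 -0.0836  0.096 ] -103.72 joint6 -26.1 per row mm 15.496588132970572 deg -0.0690500416735631
0.001 -0.000 0.103 0.0002; 0.001 -0.000 0.103 0.0002; 0.001 -0.000 0.103 0.0002; 0.001 -0.000 0.103 0.0002;
```

View pics/mos4.png

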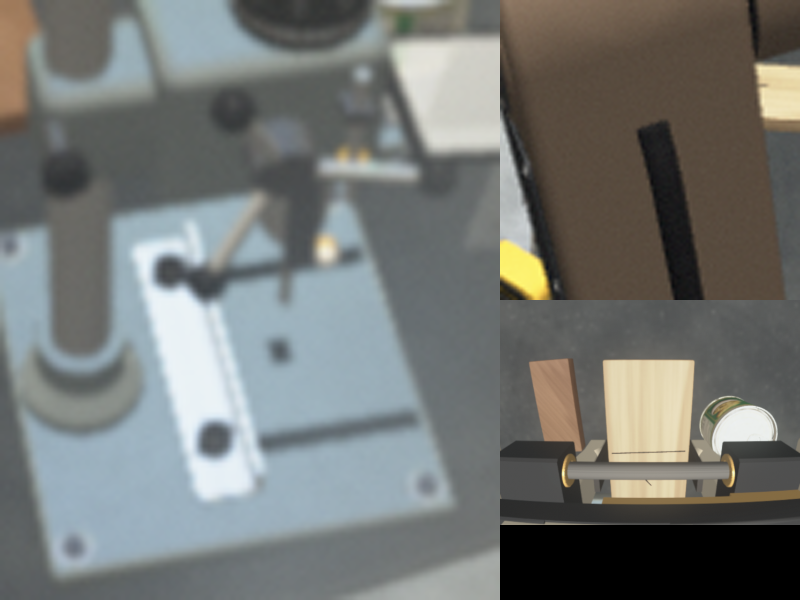

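```bash
python3 - <<'E'
from h import *
np.set_printoptions(precision=4,suppress=True)
s=load("s4");m=lambda x,y:(250+x/5,215+y/5)
print("tip",ray(s,[m(286,303)],.056),"hole",ray(s,[m(280,350)],.018))
C=ray(s,[m(58,578),m(455,505),m(-12,232)],.018);print(C,np.linalg.norm(C[0]-C[1]),np.linalg.norm(C[0]-C[2]))
v=C[0]-C[1];print("yaw x",np.degrees(np.arctan2(v[1],v[0])))
F=ray(s,[m(262,478),m(190,225)],.034);v=F[0]-F[1];print("fence ends",F,np.linalg.norm(v),"yaw",np.degrees(np.arctan2(v[1],v[0]))-90)
print("origin from fence mid",F.mean(0)[:2]-(W(.027,0)-O))
for l,p in zip([(.13,.1),(-.06,.1),(.13,-.1)],C):print("origin from corner",p[:2]-(W(*l)-O))
E
```

```text
tip [[0.5828 0.1277 0.056 ]] hole [[0.5834 0.1269 0.018 ]]
[[ 0.7325  0.1941  0.018 ]
 [ 0.5519  0.2384  0.018 ]
 [ 0.682  -0.0007  0.018 ]] 0.18587746101145117 0.20118217057265164
yaw x -13.796287900014292
fence ends [[0.6308 0.1962 0.034 ]
 [0.5941 0.0505 0.034 ]] 0.15025345974094664 yaw -14.139404461660021
origin from fence mid [0.5863 0.1298]
origin from corner [0.5821 0.1285]
origin from corner [0.586  0.1269]
origin from corner [0.58   0.1278]
```

```bash
sed -i 's/O=np.array(.*/O=np.array([.581,.125]);YAW=-14.0/' h.py; python3 -c "
from h import *
p=W(-.014,-.212);plan(p[0],p[1],.032,-104,4)"
```

```text
from [ 0.5148 -0.0836  0.096 ] -103.72 joint6 -26.1 per row mm 16.075550810640237 deg -0.0690500416735631
-0.011 0.000 0.107 0.0002; -0.011 0.000 0.107 0.0002; -0.011 0.000 0.107 0.0002; -0.011 0.000 0.107 0.0002;
```

```bash
python3 -m inch '-0.011 0 0.107 0.0002 0.4; -0.011 0 0.107 0.0002 0.4; -0.011 0 0.107 0.0002 0.4; -0.011 0 0.1 0.0002 0.4; 0 0 0 0 0.4; 0 0 0 0 0.4; -0.07 0 0 0 0.4; 0 0 0 0 0.4' 40
python3 - <<'E'
from h import *
s=snap("scene","s5")
cv2.imwrite("pics/c5.png",cv2.resize(s["color"][215:315,250:350],(600,600),interpolation=cv2.INTER_CUBIC))
p=W(-.014,-.110);plan(p[0],p[1],.032,-104,7)
E
```

```text
time_s: 12.65
tcp_pos: [0.52, -0.0676, 0.0338]
eef_rot: [-179.9, 0.0, -104.1]
contact_force: [0.2, -0.4, -1.9]
gripper_width: 0.0659
gripper_force: 40.0
from [ 0.5198 -0.0678  0.0337] -104.12 joint6 -28.1 per row mm 13.136895329249553 deg 0.01685045599390378
-0.088 0.001 0.002 -0.0000; -0.088 0.001 0.002 -0.0000; -0.088 0.001 0.002 -0.0000; -0.088 0.001 0.002 -0.0000; -0.088 0.001 0.002 -0.0000; -0.088 0.001 0.002 -0.0000; -0.088 0.001 0.002 -0.0000;
```

View pics/c5.png

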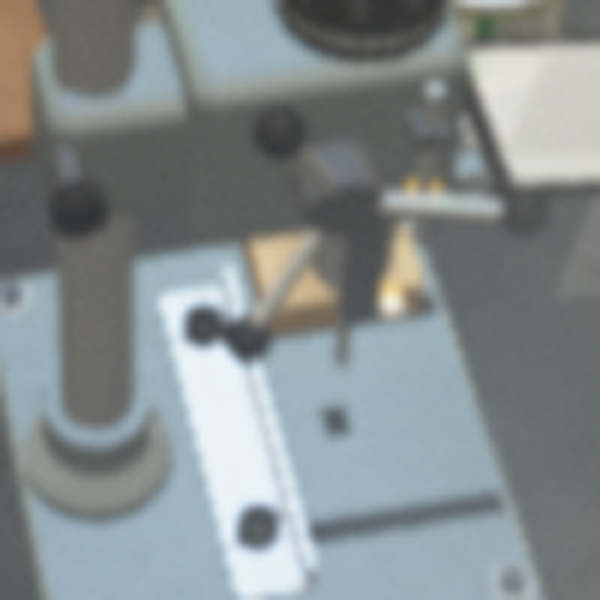

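The board's leading end is at about (345,320) in the crop, clear of the fence at (250,330) and of the bit at (343,360). I'll slide it in.

```bash
python3 -m inch '-0.088 0 0.002 0 0.4; -0.088 0 0.002 0 0.4; -0.088 0 0.002 0 0.4; -0.088 0 0.002 0 0.4; -0.088 0 0.002 0 0.4; -0.088 0 0.002 0 0.4; -0.088 0 0.002 0 0.4; 0 0 0 0 0.4' 40
python3 - <<'E'
from h import *
s=snap("scene","s6");t=snap("top","t6")
cv2.imwrite("pics/c6.png",np.hstack([cv2.resize(s["color"][235:310,260:350],(480,400),interpolation=cv2.INTER_CUBIC),cv2.resize(t["color"][190:290,190:270],(320,400))]))
print(get_state()["tcp_pos"],get_state()["contact_force"])
E
```

```text
time_s: 13.7
tcp_pos: [0.5423, 0.0222, 0.0311]
eef_rot: [-180.0, 0.0, -104.1]
contact_force: [-0.7, 0.6, -1.5]
gripper_width: 0.0662
gripper_force: 40.0
[0.54173342 0.02128776 0.03099999] [-0.5134351   0.69392435 -2.07902487]
```

View pics/c6.png

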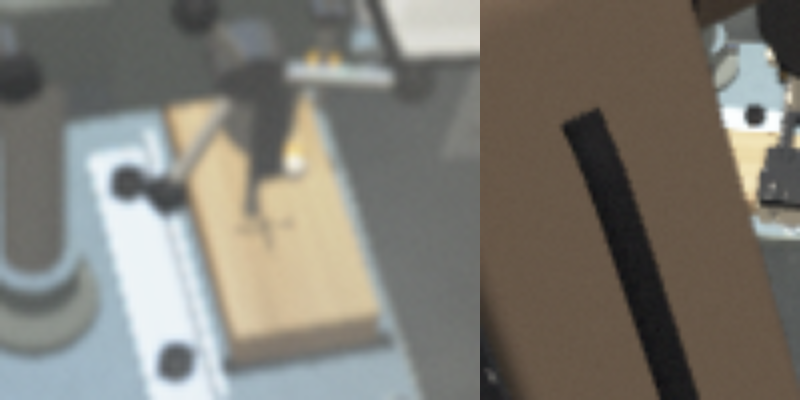

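Crop: cross at (265,230) with the drill point just behind it at (252,217). The board's edge is still a few mm off the fence. From here I'll work numerically.

```bash
python3 - <<'E'
from h import *
np.set_printoptions(precision=4,suppress=True)
s=load("s6");m=lambda x,y:(260+x*90/480,235+y*75/400)
X=ray(s,[m(265,230)],.0455)[0];T=ray(s,[m(252,217)],.056)[0]
a=np.radians(YAW);R=np.array([[np.cos(a),-np.sin(a)],[np.sin(a),np.cos(a)]])
print("cross",X,"tip",T,"cross rel tip in stand mm",(X-T)[:2]@R*1e3)
p=get_state()["tcp_pos"][:2]
print("tcp->cross in stand",(X[:2]-p)@R*1e3,"tcp rel O",(p-O)@R*1e3)
# board left end corners vs fence front
C=ray(s,[m(385,318),m(235,338)],.0455);print("end corners rel tip",(C-T)[:,:2]@R*1e3)
F=ray(s,[m(213,370),m(152,140)],.034);print("fence rel tip",(F-T)[:,:2]@R*1e3)
E
```

```text
cross [0.5767 0.1301 0.0455] tip [0.5828 0.1279 0.056 ] cross rel tip in stand mm [-6.4096  0.5871]
tcp->cross in stand [  7.6314 114.0093] tcp rel O [ -13.0099 -110.131 ]
end corners rel tip [[-45.671   56.7763]
 [ 20.7511  53.8173]]
fence rel tip [[ 31.6338  60.389 ]
 [ 29.4067 -68.3214]]
```

```bash
python3 -m inch '0 -0.01 0.013 0 0.4; 0 -0.01 0.01 0 0.4; 0 0 0.006 0 0.4; 0 0 0 0 0.4; 0 -0.008 0 0 0.4; 0 -0.006 0 0 0.4; 0 0 0 0 0.4; 0 0 0 0 0.4' 40
python3 -c "
from h import *
s=get_state();a=np.radians(YAW);R=np.array([[np.cos(a),-np.sin(a)],[np.sin(a),np.cos(a)]])
print((s['tcp_pos'][:2]-O)@R*1e3,s['contact_force'][:2]@R)"
```

```text
time_s: 14.8
tcp_pos: [0.5468, 0.0199, 0.0268]
eef_rot: [180.0, 0.0, -104.2]
contact_force: [0.4, 0.2, -2.2]
gripper_width: 0.0661
gripper_force: 40.0
[  -7.7309911  -110.21167489] [0.35696783 0.2449272 ]
```

```bash
python3 -m inch '0 0 0.005 0 0.4; 0 0 0.005 0 0.4; 0 0 0 0 0.4; 0 -0.005 0 0 0.4; 0 -0.005 0 0 0.4; 0 -0.003 0 0 0.4; 0 0 0 0 0.4; 0 0 0 0 0.4' 40
cat >> h.py <<'E'
def st():
    s=get_state();a=np.radians(YAW);R=np.array([[np.cos(a),-np.sin(a)],[np.sin(a),np.cos(a)]])
    print("stand mm",((s['tcp_pos'][:2]-O)@R*1e3).round(2),s['tcp_pos'][2].round(4),"F",(s['contact_force'][:2]@R).round(1),s['contact_force'][2].round(1),"M",s["moment"].round(2),"yaw",s["eef_rot"][2].round(2))
E
python3 -c "
from h import *
st()"
```

```text
time_s: 15.8
tcp_pos: [0.5487, 0.0195, 0.0259]
eef_rot: [-180.0, 0.0, -104.2]
contact_force: [-2.5, 0.7, 6.2]
gripper_width: 0.0658
gripper_force: 40.0
stand mm [  -5.85 -110.19] 0.0259 F [-2.5  0. ] 6.2 M [0.26 1.18 0.07] yaw -104.15
```

```bash
python3 -m inch '0 -0.005 -0.002 0 0.4; 0 -0.005 0 0 0.4; 0 -0.003 0 0 0.4; 0 0 0 0 0.4; 0 0 0 0 0.4; 0 0 0 0 0.4; 0 0 0 0 0.4; 0 0 0 0 0.4' 40
python3 - <<'E'
from h import *
st()
s=snap("scene","s7")
np.set_printoptions(precision=3,suppress=True,linewidth=200)
g=cv2.cvtColor(s["color"],cv2.COLOR_BGR2GRAY)[268:290,294:332];print(g)
E
```

```text
time_s: 16.8
tcp_pos: [0.5495, 0.0192, 0.0258]
eef_rot: [179.9, -0.0, -104.1]
contact_force: [-7.7, 3.7, 9.2]
gripper_width: 0.0653
gripper_force: 40.0
stand mm [  -4.97 -110.32] 0.0258 F [-8.3  1.7] 9.2 M [1.53 2.76 0.34] yaw -104.14
[[145 172 198 204 201 196 196 197 195 194 196 185 146 108 106 122 133 146 158 167 173 177 184 192 186 167 160 165 170 173 161 130 110 109 108 110 110 109]
 [133 173 200 205 202 196 195 196 196 194 194 181 144 117 132 158 174 184 191 192 191 193 198 202 199 187 178 176 177 174 164 138 116 109 109 111 110 109]
 [117 165 198 206 203 198 196 196 196 195 193 178 142 126 153 184 197 203 205 202 202 204 205 205 202 194 183 177 177 175 169 152 126 110 110 109 111 109]
 [111 161 196 205 203 198 196 195 196 196 192 176 140 132 163 192 203 206 205 203 204 207 206 205 204 198 186 179 175 176 174 162 133 112 110 110 110 110]
 [119 166 196 205 203 199 194 193 195 195 189 170 138 136 169 195 203 204 205 203 203 206 206 205 205 201 191 179 176 175 176 166 140 117 112 110 110 109]
 [136 179 199 204 203 201 195 193 195 195 186 165 134 139 173 197 202 204 203 203 202 204 
[... 1845 characters left out ...]
98 199 200 202 201 200 200 198 201 201 201 199 192 180 173 173 170 164 146 127]
 [217 223 205 191 202 205 202 198 197 194 191 191 193 192 193 193 194 197 197 198 200 201 201 200 198 199 201 200 201 201 194 183 174 171 172 169 155 132]
 [216 224 215 194 199 205 202 200 198 196 192 190 191 192 193 194 194 195 197 197 198 202 201 200 199 198 200 201 201 201 197 188 176 173 173 171 161 139]
 [218 223 221 197 198 205 203 201 199 194 192 190 190 193 193 193 194 195 196 198 199 201 202 200 197 198 199 199 200 201 199 191 179 174 173 173 165 147]
 [219 218 221 200 193 204 204 201 198 197 192 190 189 192 192 194 194 195 196 195 198 200 202 200 198 196 199 198 200 200 201 194 183 175 172 173 170 156]]
```

```bash
python3 - <<'E'
from h import *
np.set_printoptions(precision=2,suppress=True,linewidth=200)
g4=cv2.cvtColor(load("s4")["color"],cv2.COLOR_BGR2GRAY).astype(float)
print(g4[266:290,300:314].astype(int))
s=load("s7");e=np.r_[.581,.125,.056];q=proj(s,[(.5825,.1275,.056),(.5825,.1275,.040),(.5825,.1275,.076)]);print(q)
E
```

```text
[[169 167 160 155 149 140 119  94  84  83  83  85 108 159]
 [145 140 131 122 119 111 102  90  84  86  88  91 105 138]
 [105 103  99  94  95  95  96  93  94 100 107 113 121 137]
 [ 91  95  98 100 104 108 105 105 117 130 141 145 149 155]
 [115 123 131 135 138 134 119 116 135 158 166 168 168 169]
 [148 155 162 165 164 153 129 125 145 168 174 174 173 174]
 [168 170 172 174 171 156 129 127 148 169 175 173 173 174]
 [174 173 174 173 169 152 129 127 152 168 176 174 173 172]
 [173 173 175 174 168 152 129 131 153 170 173 174 175 174]
 [175 174 174 174 171 161 144 144 159 170 174 175 174 173]
 [176 176 175 175 174 169 162 159 167 172 173 173 174 174]
 [176 175 175 175 176 174 171 169 172 174 174 174 173 173]
 [176 175 176 174 176 175 173 174 173 172 173 172 174 173]
 [175 175 174 174 174 174 175 174 174 173 174 173 173 172]
 [176 174 174 174 174 173 174 174 174 173 173 173 173 173]
 [174 174 173 173 171 168 169 169 172 173 173 173 173 173]
 [174 172 171 162 155 149 149 157 169 173 172 173 173 173]
 [173 173 167 150 128 117 120 140 162 170 173 172 172 174]
 [173 172 166 146 115  97 100 126 157 171 173 171 173 172]
 [174 174 170 155 120  96  95 119 150 168 173 172 171 171]
 [173 172 171 159 132 108 105 122 149 167 173 172 172 170]
 [173 174 174 166 149 135 134 143 159 170 172 173 173 171]
 [174 175 173 171 165 160 161 165 171 173 173 171 172 172]
 [173 175 174 173 173 172 172 173 173 174 174 173 172 172]]
[[307.27 275.51]
 [306.92 279.57]
 [307.72 270.31]]
```

```bash
python3 - <<'E'
from h import *
s=load("s7");a=np.radians(YAW);R=np.array([[np.cos(a),-np.sin(a)],[np.sin(a),np.cos(a)]])
T=ray(s,[(306.35,275.6)],.056)[0];X=ray(s,[(305.2,278.2)],.040)[0];H=ray(s,[(305.4,284.8)],.018)[0]
print(T,X,H,"cross-tip mm",(X-T)[:2]@R*1e3,"hole-tip",(H-T)[:2]@R*1e3)
C=ray(s,[(305.2,278.2),(305.2,279.2),(306.2,278.2)],.04);print((C-C[0])[:,:2]@R*1e3)
E
```

```text
[0.58459906 0.12679963 0.056     ] [0.58429974 0.12214942 0.04      ] [0.58446547 0.12578673 0.018     ] cross-tip mm [ 0.8345569  -4.58448585] hole-tip [ 0.11542208 -1.01513051]
[[ 0.          0.        ]
 [ 0.72404494  2.86879126]
 [-2.34986167  0.47817502]]
```

```bash
python3 -m inch '-0.007 0 -0.002 0 0.4; -0.007 0 0 0 0.4; -0.007 0 0 0 0.4; -0.006 0 0 0 0.4; 0 0 0 0 0.4; 0 0 0 0 0.4; 0 0 0 0 0.4; 0 0 0 0 0.4' 40
cat >> h.py <<'E'
def cross(s,cx=305.5,cy=279.4,dbg=0):
    "cross centre from the two far arms of each pencil line, near (cx,cy); and offset from the drill tip, stand mm"
    g=cv2.cvtColor(s["color"],cv2.COLOR_BGR2GRAY).astype(float)
    P=[];Q=[]
    for u in (-5,-4,-3,3,4,5):
        c=round(cx)+u;r0=round(cy-.115*u);r=np.arange(r0-3,r0+4);v=g[r,c];b=np.linspace(v[0],v[-1],7);w=np.clip(b-v-1,0,None);P.append((c,(r*w).sum()/max(w.sum(),1e-6),w.sum()))
    for k in (2,3,4):
        r=round(cy)+k;c0=round(cx+.4*k);c=np.arange(c0-3,c0+4);v=g[r,c];b=np.linspace(v[0],v[-1],7);w=np.clip(b-v-1,0,None);Q.append((r,(c*w).sum()/max(w.sum(),1e-6),w.sum()))
    P=np.array(P);Q=np.array(Q)
    if dbg: print(P.round(2).tolist(),Q.round(2).tolist())
    P=P[P[:,2]>5];Q=Q[Q[:,2]>5]
    f=np.polyfit(P[:,0],P[:,1],1,w=P[:,2]);x=np.average(Q[:,1]-.4*(Q[:,0]-cy),weights=Q[:,2]);y=np.polyval(f,x);x=np.average(Q[:,1]-.4*(Q[:,0]-y),weights=Q[:,2])
    a=np.radians(YAW);R=np.array([[np.cos(a),-np.sin(a)],[np.sin(a),np.cos(a)]])
    print("cross px",x,y,"rel tip mm",(ray(s,[(x,y)],.04)-ray(s,[(306.35,275.6)],.056))[0,:2]@R*1e3)
E
python3 - <<'E'
from h import *
st(); cross(load("s7"),305.2,278.2,1); cross(snap("scene","s8"),305.6,279.5,1)
np.set_printoptions(linewidth=200)
g=cv2.cvtColor(load("s8")["color"],cv2.COLOR_BGR2GRAY);print(g[273:287,298:315])
E
```

```text
time_s: 17.85
tcp_pos: [0.55, 0.0216, 0.0259]
eef_rot: [179.9, -0.1, -104.2]
contact_force: [-5.5, -5.1, 7.4]
gripper_width: 0.0656
gripper_force: 40.0
stand mm [  -5.04 -107.85] 0.0259 F [-4.1 -6.2] 7.4 M [-1.7   1.97  0.27] yaw -104.16
[[300.0, 279.0, 11.0], [301.0, 278.82, 44.5], [302.0, 278.71, 47.0], [308.0, 277.95, 6.33], [309.0, 277.7, 14.5], [310.0, 277.58, 19.0]] [[280.0, 306.16, 61.0], [281.0, 306.53, 55.0], [282.0, 306.94, 34.67]]
cross px 305.4334141431954 278.2195973048913 rel tip mm [ 0.30030807 -4.41655811]
[[301.0, 279.62, 26.33], [302.0, 279.6, 44.67], [303.0, 279.7, 46.0], [309.0, 278.63, 38.33], [310.0, 278.56, 38.67], [311.0, 278.57, 28.0]] [[282.0, 306.84, 49.0], [283.0, 307.18, 39.0], [284.0, 307.29, 17.33]]
cross px 305.62311257939604 279.16221182823705 rel tip mm [ 0.5387231  -1.62190768]
[[204 201 196 195 193 194 187 164 134 140 173 196 203 203 205 203 202]
 [203 202 197 195 194 194 185 159 137 145 177 198 201 203 204 202 203]
 [202 201 197 194 193 193 183 160 149 160 186 200 201 201 203 203 202]
 [203 203 199 196 193 193 184 165 165 179 193 201 201 202 202 203 202]
 [202 202 200 194 192 191 183 166 170 183 193 197 196 198 202 203 202]
 [204 201 199 192 188 187 180 166 162 174 182 185 185 189 197 203 202]
 [202 201 196 185 176 175 174 165 158 168 176 180 183 189 197 202 202]
 [204 201 196 184 174 172 172 169 162 172 185 193 194 195 199 202 202]
 [205 201 198 193 188 184 184 181 171 173 188 198 200 199 200 201 202]
 [205 202 201 198 195 191 192 189 180 172 184 197 199 199 200 201 202]
 [203 203 199 199 196 193 192 192 185 176 184 194 198 199 200 200 201]
 [204 202 199 198 196 192 190 192 189 184 188 194 197 198 198 200 201]
 [203 205 201 198 197 193 191 193 190 190 191 195 196 197 197 198 200]
 [201 204 202 199 197 194 192 190 192 193 193 194 196 196 198 198 201]]
```

```bash
python3 -m inch '-0.006 0 -0.002 0 0.4; -0.004 0 0 0 0.4; 0 0 0 0 0.4; 0 0 0 0 0.4; 0 0 0 0 0.4; 0 0 0 0 0.4; 0 0 0 0 0.4; 0 0 0 0 0.4' 40
python3 - <<'E'
from h import *
st(); cross(snap("scene","s9"),305.8,279.5,1); cross(snap("scene","s9b"),305.8,279.5)
E
```

```text
time_s: 18.9
tcp_pos: [0.5505, 0.0233, 0.026]
eef_rot: [179.9, -0.1, -104.2]
contact_force: [-4.9, -3.8, 5.1]
gripper_width: 0.0656
gripper_force: 40.0
stand mm [  -5.02 -106.12] 0.026 F [-3.8 -4.8] 5.1 M [-1.23  1.74  0.31] yaw -104.16
[[301.0, 280.43, 18.67], [302.0, 280.71, 35.0], [303.0, 280.45, 43.5], [309.0, 279.5, 39.67], [310.0, 279.19, 44.5], [311.0, 278.79, 32.5]] [[282.0, 307.09, 47.0], [283.0, 307.09, 42.5], [284.0, 307.22, 27.0]]
cross px 305.9638588010442 279.94469707414135 rel tip mm [0.30669058 0.77839485]
cross px 305.9209967449998 279.9676836029125 rel tip mm [0.42374214 0.82359785]
```

```bash
python3 -m inch '0.009 0 0 0 0.4; 0.009 0 0 0 0.4; 0 0 0 0 0.4; 0 0 0 0 0.4; 0 0 0 0 0.4; 0 0 0 0 0.4; 0 0 0 0 0.4; 0 0 0 0 0.4' 40
python3 - <<'E'
from h import *
st(); cross(snap("scene","s10"),305.8,279.5); cross(snap("scene","s10b"),305.8,279.5)
E
```

```text
time_s: 20.0
tcp_pos: [0.5503, 0.0223, 0.0259]
eef_rot: [179.9, -0.0, -104.1]
contact_force: [-5.5, 6.2, 5.0]
gripper_width: 0.0656
gripper_force: 40.0
stand mm [  -4.91 -107.05] 0.0259 F [-6.8  4.7] 5.0 M [2.16 2.1  0.42] yaw -104.14
cross px 305.63613262395677 279.3442998138602 rel tip mm [ 0.64009161 -1.09439322]
cross px 305.5747238106916 279.36313967679723 rel tip mm [ 0.7977424  -1.06978506]
```

```bash
python3 -m inch '-0.008 0 0 0 0.4; 0 0 0 0 0.4; 0 0 0 0 0.4; 0 0 0 0 0.85; 0 0 0 0 1; 0 0 0 0 1; 0 0 0 0 1; 0 0 0 0 1' 40
python3 - <<'E'
from h import *
st(); cross(snap("scene","s11"),305.8,279.5); cross(snap("scene","s11b"),305.8,279.5)
E
```

```text
time_s: 21.1
tcp_pos: [0.5517, 0.0229, 0.0262]
eef_rot: [-180.0, 0.0, -104.2]
contact_force: [0.1, -0.2, -0.6]
gripper_width: 0.0876
gripper_force: 0.0
stand mm [  -3.73 -106.13] 0.0262 F [ 0.2 -0.1] -0.6 M [0.01 0.09 0.05] yaw -104.17
cross px 305.7477874023346 279.5903557516775 rel tip mm [ 0.55647799 -0.33721888]
cross px 305.78006724778777 279.55148607663574 rel tip mm [ 0.45265892 -0.4329695 ]
```

```bash
python3 -m inch '0 0 -0.2 0 1; 0 0 -0.4 0 1; 0 0 -0.4 0 1; 0 0 -0.4 0 1; 0 0 -0.4 0 1; 0 0 -0.2 0 1; 0 0 0 0 0.4; 0 0 0 0 0.4' 40
python3 - <<'E'
from h import *
np.set_printoptions(linewidth=250)
s=load("s11");a=np.radians(YAW);R=np.array([[np.cos(a),-np.sin(a)],[np.sin(a),np.cos(a)]])
g=cv2.cvtColor(s["color"],cv2.COLOR_BGR2GRAY)
m=(g<75).astype(np.uint8);m[:,:355]=0;m[:,385:]=0;m[:210]=0;m[250:]=0
n,l,stt,c=cv2.connectedComponentsWithStats(m)
for i in range(1,n): print(stt[i],c[i])
Os=np.array([.5835,.1265]) # scene-frame origin
for th in np.radians([80,85,90,95,100,105]):
    def tab(dx,dz,y=0): # shut coords relative to pin -> world
        x=-.036+dx*np.cos(th)+dz*np.sin(th); z=.186-dx*np.sin(th)+dz*np.cos(th); return np.r_[Os+R@[x,y],z]
    q=proj(s,[tab(-.032,-.094),tab(-.052,-.081),tab(-.052,-.107),tab(-.012,-.081),tab(-.012,-.107)])
    print(np.degrees(th),tab(-.032,-.094)[2],q.round(1).tolist())
E
```

```text
time_s: 22.2
tcp_pos: [0.5511, 0.0229, 0.3254]
eef_rot: [179.9, -0.0, -104.2]
contact_force: [0.0, -0.5, -0.1]
gripper_width: 0.0733
gripper_force: 0.0
80.0 0.2011909193956992 [[369.2, 225.5], [366.6, 219.2], [377.5, 219.0], [361.1, 231.9], [371.8, 231.6]]
85.0 0.209685590520656 [[369.0, 223.0], [365.5, 217.0], [376.7, 216.1], [361.5, 229.7], [372.5, 228.7]]
90.0 0.218 [[368.5, 220.5], [364.1, 215.0], [375.6, 213.3], [361.6, 227.6], [372.9, 225.9]]
95.0 0.22607087015721572 [[367.7, 218.2], [362.3, 213.1], [374.0, 210.6], [361.4, 225.5], [372.8, 223.1]]
100.0 0.2338367767970821 [[366.5, 215.9], [360.3, 211.3], [372.1, 208.1], [361.0, 223.5], [372.5, 220.4]]
105.00000000000001 0.24123861668088717 [[364.9, 213.8], [358.0, 209.8], [369.7, 205.8], [360.3, 221.6], [371.7, 217.8]]
```

```bash
python3 - <<'E'
from h import *
np.set_printoptions(linewidth=250)
s=load("s11");g=cv2.cvtColor(s["color"],cv2.COLOR_BGR2GRAY);print(g[212:242:1,354:386:1])
E
```

```text
[[ 99 100  99  97  96  96  96  97  96  97  99  99 100 100 101 100 102 101  98  93  87  81  78  77  82  86  89  89  91  91  93 111]
 [ 99 102 100  99  97  98  98  97  99  98  97  99 100 102 100 102 103 102 101  97  92  83  80  78  81  82  87  91  91  92  91  99]
 [100 102 101 100 100  98  98  98  99 102 101 101 100 100 102 102 102 103 102 101  96  88  85  79  78  81  86  88  92  90  91  93]
 [101 102 102 103  99 102  99 101 100 102 101 101 101 101 101 104 104 103 104 102 100  96  92  84  79  78  82  86  91  92  91  91]
 [105 104 104 102 104 102 102 101 100 102 103 101 102 102 101 104 103 104 105 103 103 100  95  89  84  81  81  85  89  90  90  93]
 [105 105 106 105 106 103 104 104 102 102 101 103 101  99 100 100 102 102 101 104 102 101  98  94  86  83  79  82  84  89  90  92]
 [107 107 107 106 106 105 105 103 103 104 103 100  96  94  93  94  96  96  95  98  94  95  96  96  90  85  81  81  84  86  89  91]
 [104 104 106 106 105 103 104 102 103 102 101  98  90  88  86  87  86  87  87  87  87  90  92  98  97  89  84  82  83  84  87  92]
 [100 101 100 103 105 104 105 104 103  99  97  89  8
[... 2130 characters left out ...]
106 110 111 110 111 110 111 111 111 110 112]
 [203 202 203 202 200 199 204 212 215 210 193 180 177 176 174 161 132 102  89  88  94 102 107 109 109 109 109 112 111 111 111 110]
 [203 204 203 201 200 201 206 213 216 215 212 208 206 207 206 194 164 121  95  89  89  98 103 106 109 109 110 110 111 111 109 110]
 [207 207 206 206 203 205 210 214 216 216 215 214 214 216 215 211 188 145 104  90  89  94 101 108 110 109 110 110 109 111 110 108]
 [212 213 212 212 211 212 213 216 217 216 215 215 215 216 216 214 201 168 122  93  91  90  96 106 110 109 110 110 109 109 108 109]
 [216 216 215 215 215 215 216 216 216 216 215 216 215 216 215 215 210 186 139 100  89  90  93 102 109 108 108 109 109 107 107 109]]
```

```bash
python3 - <<'E'
from h import *
np.set_printoptions(precision=4,suppress=True)
s=load("s4");a=np.radians(YAW);R=np.array([[np.cos(a),-np.sin(a)],[np.sin(a),np.cos(a)]]);Os=np.array([.5835,.1265])
m=lambda x,y:(250+x/5,215+y/5)
for nm,p in dict(frontknob=(437,178),backknob=(205,283),topknob=(232,110),hub=(270,140),hub2=(285,200)).items():
    A=ray(s,[m(*p)],0.)[0];B=ray(s,[m(*p)],.3)[0]
    f=lambda X:np.r_[(X[:2]-Os)@R,X[2]]
    A,B=f(A),f(B)
    print(nm,[ (A+(B-A)*((y-A[1])/(B[1]-A[1])))[[0,2]].round(3).tolist() for y in(.04,.055,.065)])
E
python3 -c "
from h import *
p=W(-.139,0);plan(p[0],p[1],.26,166,8)"
```

```text
frontknob [[-0.051, 0.182], [-0.045, 0.201], [-0.04, 0.214]]
backknob [[0.05, 0.135], [0.054, 0.155], [0.057, 0.168]]
topknob [[0.042, 0.247], [0.046, 0.265], [0.049, 0.276]]
hub [[0.025, 0.224], [0.03, 0.243], [0.033, 0.255]]
hub2 [[0.016, 0.183], [0.021, 0.203], [0.024, 0.215]]
from [0.5511 0.0229 0.3254] -104.18 joint6 -36.9 per row mm 22.953629400487088 deg -11.228124587749797
-0.088 0.113 0.054 0.0312; -0.065 0.128 0.054 0.0312; -0.039 0.138 0.054 0.0312; -0.011 0.143 0.054 0.0312; 0.017 0.142 0.054 0.0312; 0.044 0.136 0.054 0.0312; 0.070 0.125 0.054 0.0312; 0.093 0.109 0.054 0.0312;
```

```bash
python3 -m inch '-0.088 0.113 0 0.0295 0.4; -0.065 0.128 0 0.0295 0.4; -0.039 0.138 0.03 0.0295 0.4; -0.011 0.143 0.08 0.0295 0.4; 0.017 0.142 0.08 0.0295 0.4; 0.044 0.136 0.08 0.0295 0.4; 0.070 0.125 0.08 0.0295 0.4; 0.093 0.109 0.08 0.0295 0.4' 12
python3 - <<'E'
from h import *
st();w=snap("wrist","w12");s=snap("scene","s12")
cross(s,305.8,279.5)
p=W(-.138,0.001);plan(p[0],p[1],.26,166,3)
im=np.zeros((600,800,3),np.uint8);im[:420,:560]=w["color"]
im[:240,560:]=cv2.resize(s["color"][195:275,310:390],(240,240));im[240:540,560:]=cv2.resize(s["color"][235:310,270:330],(240,300),interpolation=cv2.INTER_CUBIC)
cv2.imwrite("pics/mos12.png",im)
E
```

```text
time_s: 23.2
tcp_pos: [0.4404, 0.1549, 0.2598]
eef_rot: [-179.9, -0.1, 170.5]
contact_force: [0.1, 0.6, 0.3]
gripper_width: 0.0353
gripper_force: 0.0
stand mm [-143.67   -5.02] 0.2598 F [-0.1  0.6] 0.3 M [-0.01 -0.04  0.  ] yaw 170.52
cross px 305.6881568060124 279.5350087708241 rel tip mm [ 0.65619597 -0.52394746]
from [0.4395 0.155  0.2593] 170.69 joint6 -143.0 per row mm 3.0111536472353837 deg -1.5645218005605461
-0.016 0.012 -0.002 0.0043; -0.015 0.013 -0.002 0.0043; -0.015 0.013 -0.002 0.0043;
```

View pics/mos12.png

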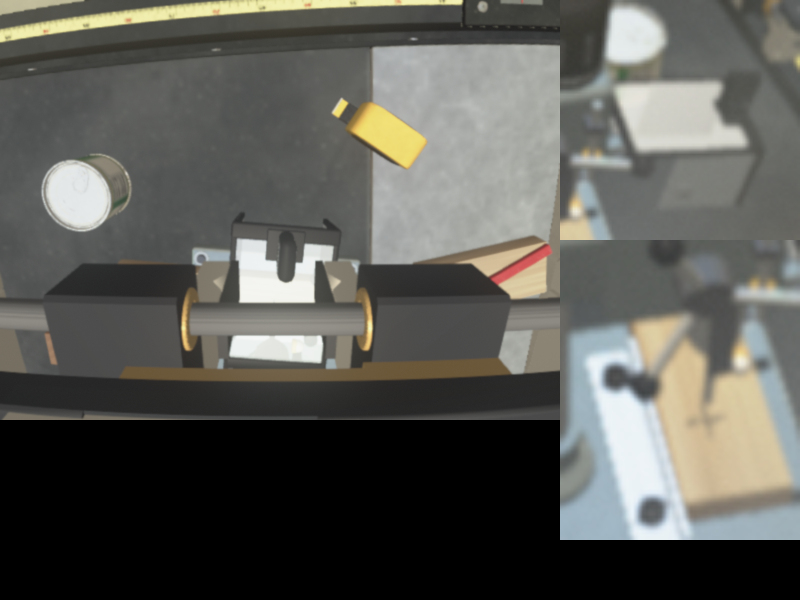

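The wrist view shows the tab standing at (287,235)-(287,282), between the fingers, with the tin at (85,190) and the tape at (385,135). The scene crop shows the cross at about (705,420) under the bit, with the board against the fence.

```bash
python3 - <<'E'
from h import *
np.set_printoptions(precision=4,suppress=True,linewidth=220)
w=load("w12");a=np.radians(YAW);R=np.array([[np.cos(a),-np.sin(a)],[np.sin(a),np.cos(a)]])
g=cv2.cvtColor(w["color"],cv2.COLOR_BGR2GRAY)
print(g[225:292:3,264:312:2])
for z in (.205,.217,.225):
    print(z,((ray(w,[(287,268),(287,258),(287,280)],z)[:,:2]-O)@R*1e3).tolist())
print("plate foot corners z.17",((ray(w,[(236,222),(338,230)],.165)[:,:2]-O)@R*1e3).tolist())
E
```

```text
[[ 70  69  68  66  66  66  64  64  65  65  65  69  71  72  75  75  76  79  81  84  87  88  89  90]
 [ 87  87  79  77  80  79  82  82  82  80  80  79  78  78  77  75  73  71  70  69  68  66  65  64]
 [ 91  86  86  98  96  93  91  88  86  73  64  61  61  71  75  74  74  74  73  74  75  83  82  82]
 [ 94  89  92  99  99  98  97  95  73  59  59  59  59  59  72  90  91  89  89  87  80  82  85  84]
 [ 95  90  96 101  99  99  98  92  63  61  60  61  61  60  61  85  91  90  90  89  79  84  86  84]
 [159 118  99 100 100 100  99  91  66  63  63  63  64  63  62  80  91  91  91  90  79  87  87  86]
 [227 166 101 101 101 100 100 105  75  68  71  72  71  69  68  68  88  92  91  91 104 137 126 120]
 [228 151 102 102 101 101  99 107  83  74  79  83  79  74  72  70  76  92  92  91 173 228 228 228]
 [227 145 103 103 102 101  99 100  80  77  84  89  84  77  75  73  78  93  93  94 202 228 228 228]
 [227 131 104 103 103 102 100 107  77  79  85  90  84  78  76  74  95  94  94  96 215 227 227 227]
 [233 120 104 104 103 103 105 116  78  81  87  91  85  80  77  75  91  96  95 103 220 229 229 229]
 [233 114 1
[... 995 characters left out ...]
4 244 244 244 244 244 244 244 244 243 243 243 243 243 243 243 242 242 242 242 242]
 [243 243 243 243 243 243 243 243 243 243 243 243 243 243 243 243 243 242 242 242 242 242 242 242]]
0.205 [[-125.03349620406512, 1.581982251861454], [-131.80305421393456, 0.9880565640548041], [-116.73948768373042, 2.3108982476833644]]
0.217 [[-130.37341895216264, 0.8085842545846857], [-136.76176079966265, 0.2481044832038926], [-122.54647343567126, 1.4964525840431784]]
0.225 [[-133.93336745089434, 0.2929855897334811], [-140.06756519014803, -0.24519690403000552], [-126.41779727029848, 0.9534888082830519]]
plate foot corners z.17 [[-140.152775428498, -35.546705763168866], [-139.94813744193812, 38.42883941874749]]
```

```bash
python3 -c "
from h import *
p=W(-.137,0.001);plan(p[0],p[1],.197,166,4)
import numpy as np
def P(t,dx=-.05,dz=-.094):
    t=np.radians(t);return np.array([dx*np.cos(t)+dz*np.sin(t),-dx*np.sin(t)+dz*np.cos(t)])
A=np.linspace(78,25,9)
for i in range(8):
    d=(P(A[i+1])-P(A[i]))/.15;print(f'{-d[0]:.3f} 0 {-d[1]:.3f} 0 0',end='; ')
"
```

```text
from [0.4395 0.155  0.2593] 170.69 joint6 -143.0 per row mm 15.755836185301755 deg -1.1733913504204097
-0.013 0.009 0.104 0.0033; -0.013 0.009 0.104 0.0033; -0.013 0.010 0.104 0.0033; -0.013 0.010 0.104 0.0033; 
0.018 0 0.080 0 0; 0.009 0 0.082 0 0; -0.001 0 0.082 0 0; -0.010 0 0.081 0 0; -0.020 0 0.080 0 0; -0.029 0 0.077 0 0; -0.037 0 0.073 0 0; -0.045 0 0.068 0 0;
```

```bash
python3 -m inch '-0.02 0.019 0.05 0.0065 0.4; -0.02 0.019 0.05 0.0065 0.4; -0.012 0 0.104 0 0.4; 0 0 0.104 0 0.4; 0 0 0.1 0 0.4; 0 0 0 0 0; 0 0 0 0 0; 0 0 0 0 0' 8
python3 -c "
from h import *
st();print(get_state()['gripper_width'])"
```

```text
time_s: 24.3
tcp_pos: [0.4505, 0.1592, 0.2011]
eef_rot: [180.0, 0.0, 166.2]
contact_force: [-0.1, -0.1, -0.3]
gripper_width: 0.0106
gripper_force: 0.0
stand mm [-134.9     1.61] 0.2011 F [-0.1 -0.2] -0.3 M [-0.   -0.02 -0.02] yaw 166.21
0.010554432379154282
```

```bash
python3 -m inch '0 0 0 0 0; 0 0 0 0 0; 0.018 0 0.080 0 0; 0.009 0 0.082 0 0; -0.001 0 0.082 0 0; -0.010 0 0.081 0 0; 0 0 0 0 0; 0 0 0 0 0' 10
python3 -c "
from h import *
st();print(get_state()['gripper_width'])"
```

```text
time_s: 25.3
tcp_pos: [0.4479, 0.1597, 0.1512]
eef_rot: [-180.0, -0.0, 166.2]
contact_force: [2.9, 0.5, -2.1]
gripper_width: 0.0101
gripper_force: 10.0
stand mm [-137.54    1.49] 0.1512 F [2.7 1.2] -2.1 M [ 0.38 -1.23 -0.07] yaw 166.18
0.010067613209166259
```

```bash
python3 -m inch '-0.020 0 0.080 0 0; -0.029 0 0.077 0 0; -0.037 0 0.073 0 0; -0.045 0 0.068 0 0; 0 0 0 0 0; 0 0 0 0 0; 0 0 0 0 0; 0 0 0 0 0' 10
python3 - <<'E'
from h import *
st();print(get_state()['gripper_width'])
E
```

```text
time_s: 26.3
tcp_pos: [0.4667, 0.155, 0.107]
eef_rot: [180.0, -0.0, 166.2]
contact_force: [1.6, 1.9, -1.7]
gripper_width: 0.0095
gripper_force: 10.0
stand mm [-118.17    1.41] 0.107 F [1.1 2.2] -1.7 M [ 0.98 -0.66 -0.11] yaw 166.19
0.009480997097959623
```

```bash
python3 -m inch '0 0 0 0 0.35; 0 0 0 0 0.35; 0 0 0 0 0.35; 0.15 0 0 0 0.35; 0.13 0 0 0 0.35; 0 0 0.1 0 0; 0 0 0.08 0 0; 0 0 0 0 0' 20
python3 - <<'E'
from h import *
st();print(get_state()['gripper_width'])
s=snap("scene","s13");g=cv2.cvtColor(s["color"],cv2.COLOR_BGR2GRAY)
cross(s,305.8,279.5)
E
```

```text
time_s: 27.3
tcp_pos: [0.4257, 0.1643, 0.0791]
eef_rot: [-179.9, -0.1, 166.2]
contact_force: [-0.1, -0.2, -0.3]
gripper_width: 0.0064
gripper_force: 0.0
stand mm [-160.21    0.55] 0.0791 F [-0.  -0.3] -0.3 M [-0.08 -0.04 -0.01] yaw 166.18
0.0063590495153173976
cross px 305.72641270341387 279.6012303144912 rel tip mm [ 0.61445582 -0.3163223 ]
```

```bash
python3 -m inch '-0.07 0 0 0 0; -0.07 0 0 0 0; -0.05 0 0 0 0; -0.05 0 0 0 0; -0.04 0 0 0 0; -0.03 0 0 0 0; 0 0 0 0 0; 0 0 0 0 0' 20
python3 - <<'E'
from h import *
st()
E
```

```text
time_s: 28.35
tcp_pos: [0.4603, 0.1542, 0.0721]
eef_rot: [-179.7, -1.1, 165.8]
contact_force: [-32.8, 37.2, -40.6]
gripper_width: 0.0006
gripper_force: 30.4
stand mm [-124.22   -0.84] 0.0721 F [-40.9  28.2] -40.6 M [12.8  11.72  0.02] yaw 165.84
```

```bash
python3 -m inch '0.06 0 0 0 0; 0.06 0 0 0 0; 0.06 0 0 0 0; 0.06 0 0 0 0; 0 0 0 0 0; 0 0 0 0 0; 0 0 0 0 0; 0 0 0 0 0' 20
python3 - <<'E'
from h import *
st()
np.set_printoptions(linewidth=250)
s=snap("scene","s14");g=cv2.cvtColor(s["color"],cv2.COLOR_BGR2GRAY);g0=cv2.cvtColor(load("s13")["color"],cv2.COLOR_BGR2GRAY)
cross(s,305.8,279.5)
a=np.radians(YAW);R=np.array([[np.cos(a),-np.sin(a)],[np.sin(a),np.cos(a)]]);Os=np.array([.5835,.1265])
for d in (0,10,20,30,40,50,60):
    th=np.radians(d)
    tab=lambda dx,dz,y=0:np.r_[Os+R@[-.036+dx*np.cos(th)+dz*np.sin(th),y],.186-dx*np.sin(th)+dz*np.cos(th)]
    print(d,proj(s,[tab(-.052,-.081),tab(-.052,-.107),tab(-.012,-.11,.038),tab(-.012,-.11,-.038),tab(-.012,0,.038)]).round(1).tolist())
print(g[232:300:2,308:380:2])
E
```

```text
time_s: 29.35
tcp_pos: [0.4365, 0.1623, 0.08]
eef_rot: [-180.0, 0.0, 166.2]
contact_force: [0.0, -0.0, 0.2]
gripper_width: 0.0005
gripper_force: 0.0
stand mm [-149.21    1.25] 0.08 F [ 0.1 -0. ] 0.2 M [-0.04 -0.02 -0.03] yaw 166.18
cross px 305.75819198316486 279.5979021032409 rel tip mm [ 0.53755238 -0.31067691]
0 [[344.5, 256.5], [343.3, 263.5], [331.4, 279.8], [322.6, 254.6], [335.9, 248.9]]
10 [[350.5, 252.8], [351.1, 259.4], [339.5, 277.4], [330.3, 252.4], [335.9, 248.3]]
20 [[355.8, 248.6], [358.1, 254.7], [347.3, 274.3], [337.7, 249.4], [335.8, 247.7]]
30 [[360.3, 244.0], [364.4, 249.4], [354.7, 270.5], [344.7, 245.7], [335.5, 247.2]]
40 [[363.9, 239.0], [369.6, 243.7], [361.5, 266.1], [351.2, 241.3], [335.0, 246.8]]
50 [[366.4, 234.0], [373.7, 237.6], [367.4, 261.1], [356.8, 236.3], [334.4, 246.4]]
60 [[367.7, 228.9], [376.5, 231.3], [372.4, 255.7], [361.5, 231.0], [333.7, 246.2]]
[[ 93  94  93 ...  78  82  86]
 [ 92  92  93 ...  98 101 101]
 [ 94  93  92 ...  89  89  86]
 ...
 [189 195 194 ... 110 110 111]
 [186 192 194 ... 107 108 109]
 [180 179 174 ... 109 110 111]]
```

```bash
python3 - <<'E'
from h import *
g=cv2.cvtColor(load("s14")["color"],cv2.COLOR_BGR2GRAY)
ch="@%#*+=-:. "
for r in range(218,292,1): print(r,"".join(ch[min(9,int(v)//25)] for v in g[r,305:395]))
E
```

```text
218 #################**+===++**+++++++++==+++++++++==++***+-..::::-+*####*******************+=
219 ################**+=-===+**+++++++++==++++++++++==++***=:.:---=++***##*****************+=:
220 *###########*****+=---==+**+++++++++==++**+++*++==++***+-..:-===++***##**#*************=:.
221 ****************+=----=++**++++++++===++**++*+*+===++**+=:..-====+++**###**#**#********=:.
222 ***************+=-----=+***++++++++===++**+*+**++==++***+-..:======++*########*****+++++=:
223 *************++=-----==+***+++++++++==+++**+*+*++==+++**+=::-=+====++*#####*##****+===+*+-
224 +**********++==-----===+***+++++++++=+++++**+++*+++++****=-:-=+++==+**##*####*##*++=--=**=
225 ===+++++++====---=====+****++++++++++++***+++*+**++++****+=::-=+===+**######*****++=--=**+
226 ---=================+++****+++++++++++***+**+++***********=:.:==+==+**#######*##*+====+***
227 ---===========+++=+++*****+++++++=+++******+++************+-..-=+=++**##*#*###***+===++***
228 =======+++++++++===+****++++++=+++++****+++++++************=:.:===+**##########**+==++****
229 =+++++++++++***+---+***+++=+++++++******++++++*****
[... 5229 characters left out ...]
+++++++++++++++++++++++++++++++++++
285 ::::::::::.:::.::::::----=++++++++++++++++++++++++++++++++++++++++++++++++++++++++++++++++
286 ::::::::::..:::.:..::-----=+++++++++++++++++++++++++++++++++++++++++++++++++++++++++++++++
287 ::::::::::..::::...:::----=+++++++++++++++++++++++++++++++++++++++++++++++++++++++++++++++
288 ::::::::::...::.:..:::----==++++++++++++++++++++++++++++++++++++++++++++++++++++++++++++++
289 ::::::::::...:::.:.:::-----=++++++++++++++++++++++++++++++++++++++++++++++++++++++++++++++
290 ::::::::::...::::::.:::----=++++++++++++++++++++++++++++++++++++++++++++++++++++++++++++++
291 :::::::::::..::::::.:::----==+++++++++++++++++++++++++++++++++++++++++++++++++++++++++++++
```

The grey-level map puts the guard foot corner at about (345,276), so the guard is at roughly 17°. My straight push jammed because friction on the tab stopped it swinging down. I'll push along the arc instead.

```bash
python3 -m inch '0 0 -0.107 0 0; -0.08 0 0 0 0; -0.07 0 0 0 0; -0.02 0 0.015 0 0; -0.02 0 0.015 0 0; -0.02 0 0.014 0 0; 0 0 0 0 0; 0 0 0 0 0' 20
python3 - <<'E'
from h import *
st()
E
```

```text
time_s: 30.4
tcp_pos: [0.4661, 0.1549, 0.0879]
eef_rot: [-180.0, -0.2, 166.1]
contact_force: [-4.0, 6.6, -5.2]
gripper_width: 0.0007
gripper_force: 11.9
stand mm [-118.72    1.23] 0.0879 F [-5.5  5.4] -5.2 M [2.04 1.55 0.06] yaw 166.13
```

```bash
python3 -m inch '-0.013 0 0.02 0 0; -0.02 0 0.02 0 0; -0.02 0 0.02 0 0; 0 0 0 0 0; 0 0 0 0 0; 0 0 0 0 0; 0 0 0 0 0; 0 0 0 0 0' 20
python3 - <<'E'
from h import *
st()
E
```

```text
time_s: 31.4
tcp_pos: [0.4746, 0.153, 0.0805]
eef_rot: [180.0, 0.0, 166.2]
contact_force: [0.1, -0.9, -0.7]
gripper_width: 0.0003
gripper_force: 0.0
stand mm [-110.      1.41] 0.0805 F [ 0.3 -0.9] -0.7 M [-0.02 -0.01 -0.03] yaw 166.19
```

```bash
python3 -m inch '-0.02 0 0.008 0 0; -0.02 0 0.005 0 0; -0.02 0 0.005 0 0; -0.013 0 0 0 0; 0 0 0 0 0; 0 0 0 0 0; 0 0 0 0 0; 0 0 0 0 0' 20
python3 - <<'E'
from h import *
st()
s=snap("scene","s15");g=cv2.cvtColor(s["color"],cv2.COLOR_BGR2GRAY);cross(s,305.8,279.5)
ch="@%#*+=-:. "
for r in range(244,292,1): print(r,"".join(ch[min(9,int(v)//25)] for v in g[r,300:375]))
E
```

```text
time_s: 32.4
tcp_pos: [0.4852, 0.1503, 0.0778]
eef_rot: [-180.0, 0.0, 166.2]
contact_force: [-1.6, -0.9, -0.4]
gripper_width: 0.0006
gripper_force: 0.6
stand mm [-99.03   1.38] 0.0778 F [-1.3 -1.3] -0.4 M [-0.09  0.46  0.03] yaw 166.19
cross px 305.3644638685398 279.98217416410324 rel tip mm [1.73791834 0.59961582]
244 *++++++++++++****+++++++*+====+=-+**#**************************+++*******++
245 *+++++++++++**+++===++=++*+++++=-=+*****************************+++*******+
246 *+++++*******++==---==--=++++++=--+*****************************+++*******+
247 *+***********+=--:::-:::--======--+******************************+*********
248 ********#*#**+-:::::::::::::::---=+****************************************
249 *************+=------:::::::::::-=+****************************************
250 *****#********+++=========-------=*********************************+*******
251 ******#********++++++++++++=====+***********+++********************+*******
252 ***************++++++**+++++++++***********+===+***************************
253 +=+************++++++*++++++++++*#********++=-=+***********
[... 2356 characters left out ...]
::::::::::-----=++++++++++++++++++++++++++++++++++++++++++++
284 ::::-----::::::::::::::::-----=++++++++++++++++++++++++++++++++++++++++++++
285 :::::::::::::::.::::::::::----=++++++++++++++++++++++++++++++++++++++++++++
286 .:::::::::::::::::::::::::-----=+++++++++++++++++++++++++++++++++++++++++++
287 .:::::::::::::::::::::::::-----=+++++++++++++++++++++++++++++++++++++++++++
288 .::::::::::::::::::::::::::----=+++++++++++++++++++++++++++++++++++++++++++
289 .::::::::::::::::::::::::::-----=++++++++++++++++++++++++++++++++++++++++++
290 .::::::::::::::::::::::::::-----=++++++++++++++++++++++++++++++++++++++++++
291 ..::::::::::::::.:::::::::::----==+++++++++++++++++++++++++++++++++++++++++
```

```bash
python3 -m inch '-0.013 0 0 0 0; 0 0 0 0 0; 0.1 0 0 0 0; 0.1 0 0 0 0.3; 0 0 0.012 0 0.3; 0 0 0 0 0.3; 0 0 0 0 0.3; 0 0 0 0 0.3' 12
python3 - <<'E'
from h import *
st();print(get_state()["gripper_width"])
E
```

```text
time_s: 33.45
tcp_pos: [0.4582, 0.157, 0.0759]
eef_rot: [-180.0, 0.0, 166.2]
contact_force: [-0.3, 0.5, -0.3]
gripper_width: 0.0264
gripper_force: 0.0
stand mm [-126.85    1.33] 0.0759 F [-0.4  0.4] -0.3 M [-0.02  0.01  0.  ] yaw 166.18
0.02636332555928309
```

```bash
python3 -m inch '-0.09 0 0 0 0.3; -0.09 0 0 0 0.3; -0.035 0 0 0 0.3; -0.01 0 0 0 0.3; 0 0 0 0 0; 0 0 0 0 0; 0 0 0 0 0; 0 0 0 0 0' 15
python3 - <<'E'
from h import *
st();print(get_state()["gripper_width"])
E
```

```text
time_s: 34.45
tcp_pos: [0.4906, 0.1489, 0.076]
eef_rot: [-180.0, -0.0, 166.2]
contact_force: [-0.5, -0.9, -0.6]
gripper_width: 0.0094
gripper_force: 15.0
stand mm [-93.54   1.34] 0.076 F [-0.2 -1. ] -0.6 M [-0.12  0.16  0.02] yaw 166.2
0.009395943466052086
```

```bash
python3 -m inch '0.012 0 -0.006 0 0; 0.012 0 -0.006 0 0; 0.008 0 -0.004 0 0; 0 0 0 0 0; 0 0 0 0 0; 0 0 0 0 0; 0 0 0 0 0; 0 0 0 0 0' 15
python3 - <<'E'
from h import *
st();print(get_state()["gripper_width"])
E
```

```text
time_s: 35.45
tcp_pos: [0.4863, 0.1501, 0.0784]
eef_rot: [180.0, 0.0, 166.2]
contact_force: [1.1, -2.2, 2.6]
gripper_width: 0.0096
gripper_force: 15.0
stand mm [-97.98   1.44] 0.0784 F [ 1.6 -1.9] 2.6 M [-0.8  -0.27 -0.01] yaw 166.19
0.009575461311805523
```

```bash
python3 -m inch '0.007 0 -0.002 0 0; 0 0 0 0 0; 0.004 0 -0.002 0 0; 0 0 0 0 0; 0 0 0 0 0; 0 0 0 0 0; 0 0 0 0 0; 0 0 0 0 0' 15
python3 - <<'E'
from h import *
st();print(get_state()["gripper_width"])
E
```

```text
time_s: 36.45
tcp_pos: [0.485, 0.1505, 0.0791]
eef_rot: [180.0, 0.0, 166.2]
contact_force: [3.4, -3.2, 2.0]
gripper_width: 0.0092
gripper_force: 15.0
stand mm [-99.27   1.51] 0.0791 F [ 4.1 -2.3] 2.0 M [-1.52 -1.36 -0.03] yaw 166.2
0.00924002811987376
```

```bash
python3 -m inch '0.003 0 -0.001 0 0; 0 0 0 0 0; 0 0 0 0 0; 0 0 0 0 0; 0 0 0 0 0; 0 0 0 0 0; 0 0 0 0 0; 0 0 0 0 0' 15
python3 - <<'E'
from h import *
st();print(get_state()["gripper_width"])
E
```

```text
time_s: 37.45
tcp_pos: [0.4848, 0.1506, 0.0793]
eef_rot: [180.0, 0.1, 166.2]
contact_force: [4.7, -4.5, 0.3]
gripper_width: 0.0095
gripper_force: 15.0
stand mm [-99.55   1.55] 0.0793 F [ 5.7 -3.3] 0.3 M [-1.63 -1.67  0.04] yaw 166.2
0.0095188077367798
```

```bash
python3 -m inch '-0.015 0 0.007 0 0; -0.015 0 0.007 0 0; -0.018 0 0.007 0 0; 0 0 0 0 0; 0 0 0 0 0.3; 0 0 0 0 0.3; 0 0 0 0 0.3; 0 0 0 0 0.3' 15
python3 -m inch '0.1 0 0 0 0.3; 0.1 0 0 0 0.3; 0 0 0 0 0; 0 0 0 0 0; -0.06 0 0 0 0; -0.06 0 0 0 0; -0.02 0 0 0 0; 0 0 0 0 0' 15
python3 - <<'E'
from h import *
st();print(get_state()["gripper_width"])
E
```

```text
time_s: 38.45
tcp_pos: [0.4911, 0.1489, 0.0759]
eef_rot: [-180.0, -0.0, 166.2]
contact_force: [-0.8, -0.8, -0.4]
gripper_width: 0.0263
gripper_force: 0.0
time_s: 39.45
tcp_pos: [0.4826, 0.1507, 0.0757]
eef_rot: [-180.0, -0.0, 166.1]
contact_force: [0.8, 0.0, 0.7]
gripper_width: 0.0007
gripper_force: 0.0
stand mm [-101.66    1.16] 0.0757 F [0.8 0.2] 0.7 M [-0.03  0.01  0.04] yaw 166.14
0.0006798949347929276
```

```bash
python3 -m inch '-0.01 0 0 0 0; -0.01 0 0 0 0; -0.01 0 0.002 0 0; 0 0 0 0 0; 0.1 0 0 0 0; 0.2 0 0 0 0; 0.1 0 -0.2 0 0; 0 0 -0.3 0 0' 15
python3 -m inch '0 0 -0.3 0 0; 0 0 -0.3 0 0; 0 0 -0.3 0 0; 0 0 0 0 0; 0 0 0 0 0; 0 0 0 0 0; 0 0 0 0 0; 0 0 0 0 0' 15
python3 - <<'E'
from h import *
st()
s=snap("scene","s16");g=cv2.cvtColor(s["color"],cv2.COLOR_BGR2GRAY).astype(int);cross(s,305.8,279.5,1)
g1=cv2.cvtColor(load("s15")["color"],cv2.COLOR_BGR2GRAY).astype(int);g0=cv2.cvtColor(load("s11")["color"],cv2.COLOR_BGR2GRAY).astype(int)
print("foot edge darkest col rows 270-277 (s15,s16)",[(int(g1[r,322:340].argmin()+322),int(g[r,322:340].argmin()+322)) for r in range(270,278)])
# board end corners/edges compared with just after release (outside the guard)
for nm,sl in dict(boardend=(slice(290,312),slice(295,342)),fence=(slice(262,300),slice(285,303)),bottle=(slice(190,245),slice(180,212)),tape=(slice(275,325),slice(390,418))).items():
    print(nm,np.abs(g[sl]-g0[sl]).mean().round(2),np.abs(g[sl]-g0[sl]).max())
np.set_printoptions(linewidth=200);print(g[274:288,298:315])
a=ray(load("w2"),[(423,90)],.058);print(a)
E
```

```text
time_s: 40.45
tcp_pos: [0.426, 0.1637, 0.1505]
eef_rot: [-179.9, -0.1, 166.3]
contact_force: [0.7, 0.5, -0.4]
gripper_width: 0.0005
gripper_force: 0.0
time_s: 41.45
tcp_pos: [0.4284, 0.1642, 0.2851]
eef_rot: [-180.0, -0.0, 166.2]
contact_force: [-0.5, -0.5, -0.6]
gripper_width: 0.0005
gripper_force: 0.0
stand mm [-157.59    1.11] 0.2851 F [-0.4 -0.6] -0.6 M [-0.04 -0.06  0.01] yaw 166.19
[[301.0, 280.44, 22.67], [302.0, 280.35, 50.5], [303.0, 280.36, 44.0], [309.0, 281.0, 0.67], [310.0, 281.0, 2.83], [311.0, 281.0, 6.33]] [[282.0, 306.32, 48.5], [283.0, 306.27, 61.5], [284.0, 306.14, 32.0]]
cross px 305.28624589998697 280.45974620536646 rel tip mm [2.26526441 1.92505769]
foot edge darkest col rows 270-277 (s15,s16) [(331, 331), (331, 331), (331, 331), (331, 330), (331, 330), (331, 330), (331, 330), (330, 330)]
boardend 1.12 5
fence 1.14 4
bottle 1.36 4
tape 1.24 5
[[205 203 198 197 195 191 175 152 139 140 151 160 161 162 164 163 161]
 [205 203 199 197 193 189 173 153 142 145 155 160 162 160 161 162 163]
 [204 204 201 197 194 188 171 154 149 154 158 161 162 162 161 162 162]
 [204 204 201 198 192 185 170 154 151 155 159 159 160 160 163 161 161]
 [205 204 201 198 191 182 168 152 150 154 156 156 157 159 160 161 161]
 [205 204 201 195 182 171 160 151 146 148 149 150 152 155 157 158 154]
 [205 203 199 189 172 162 153 149 143 141 143 143 145 144 145 144 140]
 [206 203 199 189 176 163 150 140 134 133 131 131 129 128 127 128 130]
 [207 204 201 197 186 168 142 125 121 121 125 127 127 130 133 144 154]
 [205 204 202 200 193 173 143 127 127 134 145 153 158 162 167 177 188]
 [205 204 202 199 196 183 163 156 160 167 177 183 189 191 193 197 201]
 [205 205 202 200 198 193 185 183 185 188 192 194 197 199 199 200 202]
 [203 206 204 201 199 197 193 192 194 195 194 194 197 199 199 200 200]
 [200 206 205 201 199 197 194 192 193 194 194 195 195 197 200 198 200]]
[[ 0.41056361 -0.05249694  0.058     ]]
```

```bash
python3 -c "
from plant import *
print(close_job())"
```

```text
the job is handed in; nothing more can be done
None
```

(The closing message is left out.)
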